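Tap-settle the sample pots

ROBOT

A 6-joint arm with a two-finger parallel gripper is mounted at the origin on the work surface. World frame = base frame: x ahead of the robot, y to its left, z up, the work surface at z = 0. Lengths are in m, angles in degrees, forces in N, time in s.
With the tool pointing down it reaches from about 0.375 to 0.925 m from the base axis. Payload 5.7 kg.
Tool frame: the origin (TCP) lies midway between the tips of the shut fingers; the grasp point (between the pads) lies tcp_to_grasp behind it (tcp_to_grasp is the distance from the TCP to the grasp point, in m); z points along the fingers, x is the direction in which the jaws open and shut, and the axes are right-handed (so a half turn about z gives the same grasp; the last joint's range is limited). The gripper opens to 88 mm and grips with 3 to 60 N. Pads are 20 mm wide; open, the fingers measure 115 mm over their backs; the gripper's body (75 mm by 178 mm) begins 61 mm behind the grasp point.
Start: joints at [-81.939, 20.558, 86.54, -0, 72.909, -6.595], TCP at [0.152, -0.58, 0.223] pointing down, gripper open.
Joint ranges: [-170.27, 170.27], [-57.76, 135], [12.27, 136.19], [-55.21, 235.2], [11.17, 155.16], [-170.74, 170.74]. Speed limits (degrees/s): [136.94, 136.94, 180, 180, 180, 180].

INTERFACE

Orientations are given as a 3x3 rotation matrix whose columns are the frame's x, y, z axes.
In Python, from rig import * gives the robot as it stands.
- The arm moves only by the tool servo_tool, never from a script. Its argument "deltas" is a list of rows, each an object with "delta_pos": the shift along the tool's x, y, z in cm, a list of three; "rot": the turn, a rotation vector about the tool's x, y, z in degrees, a list of three; "grip": the opening, from 0 (shut) to 1 (fully open). A call has 1 to 10 rows; each row is the pose to reach, as a shift and turn from the pose measured when the call began, along the tool's axes at that moment; what a row does not reach only later rows make up. A row lasts 1/8 s, in which the tool goes at most 62.5 mm and 10.7 degrees, less where a joint would pass 70% of its speed; a pose out of reach is approached as far as the arm can. A call with a gripper value outside its range is refused whole. The fingers move at their own pace and stop on an object; "force" is the grip in N (left out, the last holds). Time passes only in rows, so rows that repeat a pose let the fingers close. It gives the time, the measured TCP pose, the force and the opening at its end, in the units of the state.
- read_state(): the state, without advancing time (a new reading comes with each control period).
- capture(name): name is "scene" or "side" or "wrist"; returns a dict with "img" (400x640x3 uint8, red, green, blue), "range_z" (400x640 float32, m along the optical axis (not along the pixel's ray), 0 where there is no reading), "fx", "fy", "cx", "cy" (pixels), "eye" and "rotation" of the camera in the world; the wrist camera has in their place "hand_eye" (4x4, takes a point from camera to tool coordinates, whose origin is the TCP and whose axes are the tool frame's). Camera axes: x right, y up, looking along -z (the intrinsics and any distortion apply to the point x, -y, -z); pixel columns grow to the right and rows downward; lengths in m; the calibration is good to about 2 mm. A picture is of the moment at which its call begins: read the wrist's pose just before it.
- finish_job(): hands the job in, once; it reports no verdict.
The state is a dict: "clock": time; "qpos": joint angles; "joint_vel": joint speeds; "joint_efforts": joint torques, N m; "tcp_pos": TCP position; "orientation": TCP orientation; "contact_force": force on the tool from outside, world axes, zero at the start; "moment": the same for the moment, N m; "grip_width": finger opening in m.
Only numpy, scipy, OpenCV 4.12 (cv2) and the standard library are available. Lean on these libraries where they do the work, as an engineer would, in place of code of your own. Each camera call takes 0.05 s, during which the arm holds its last target. There are 200 camera calls.

TASK

Stand every amber sample pot with a yellow cap that is on the bench upright in the open black case of the blue tapping station, shut the clear lid, and swing the hasp with the yellow knob fully up over the lid's catch. Only then give two taps: each time pull the sprung striker arm up and back by its red roller grip until the sear catches and holds it on its own, let go, and press the red trigger pad so that the arm swings down onto its anvil; leave the other things on the bench alone.

Things in the scene. Friction and masses are not known exactly. Their poses are not given: they have to be found in the camera images.
- pot0: Sample pot: an upright amber cylinder with a yellow cap, 36 mm across (34 mm in the middle), 36 mm tall, bottom-heavy, about 60 g; origin at the centre of its underside, z up. Two to four pots are present; None from the start means absent.
- pot1: Sample pot: an upright amber cylinder with a yellow cap, 36 mm across (34 mm in the middle), 36 mm tall, bottom-heavy, about 60 g; origin at the centre of its underside, z up. Two to four pots are present; None from the start means absent.
- pot2: Sample pot: an upright amber cylinder with a yellow cap, 36 mm across (34 mm in the middle), 36 mm tall, bottom-heavy, about 60 g; origin at the centre of its underside, z up. Two to four pots are present; None from the start means absent.
- pot3: Sample pot: an upright amber cylinder with a yellow cap, 36 mm across (34 mm in the middle), 36 mm tall, bottom-heavy, about 60 g; origin at the centre of its underside, z up. Two to four pots are present; None from the start means absent.
- station: Blue tapping station, fixed to the bench (place and yaw vary). Its frame S: origin on the bench under the centre of the black case, z up, x away from the robot at yaw 0. Lid hinge on the case's far side (+x), hasp on its near face (-x). The tapper is beside the case on the -y side, its arm in the plane y = -150 mm, reaching to x -122; sear and trigger on +x, up to 138 mm high. Deck 8 mm thick.
- case_in (a point): Centre (S x 3, y 0, z 12 mm) of the inner floor of the open-topped black case, axes as S. The case is 72 mm (x) by 182 mm (y) outside, its front wall 10 and the others 4 mm thick, so the floor is 58 x 174 mm; floor 12 mm, rim 26 mm above the bench. Pots stand on this floor, anywhere; four fit in a row along y at 42 mm pitch.
- striker_pivot (a point): Pivot of the striker arm, axes as the station's; the arm turns about this y axis.
- lid (a joint): Clear blue-edged hood lid, 72 x 182 mm, 34 mm deep, hinged about y at S x 36, z 26.5 mm. 0 = shut (top 61 mm above the bench); about 2.1 rad = fully open, leaning back to +x, as at the start (highest edge 90 mm up). Damped: pushed from behind towards -x to below about 0.8 rad, it sinks shut by itself in about 2 s; pushing needs under 2 N.
- lid_edge (a point): Middle of the lid's free upper outer edge, on the lid: 72 mm forward of the hinge and 34 mm above it when shut, then, at station x -36, z 61 mm.
- hasp (a joint): Steel strap 14 mm wide, hinged about y at S x -43, y 0, z 24 mm. 0 = level, reaching out towards -x; grows as it swings up; 1.55 rad = upright against the lid's front, over the catch (its stop). Starts at 0.25 to 0.7. Stiff hinge: stays where it is left; about 1 N at the knob moves it.
- hasp_knob (a point): Centre of the hasp's yellow ball knob, 18 mm across: at hasp angle h it is at x = -43 - 36 cos h - 12 sin h, y 0, z = 24 + 36 sin h - 12 cos h mm. It can be pinched along y from above.
- striker (a joint): Sprung arm turning about y at the pivot. 0 = down, hammer on the anvil (as at the start); grows as the red roller goes up and back (+x). Spring and weight pull down with about 4 to 6 N at the roller. The sear's hook snaps behind the arm's brass pin at about 1.25 rad, so pull to 1.35; stop at 1.42. Let go, the caught arm rests at about 1.2 rad.
- striker_ball (a point): Centre of the red roller grip at the arm's end, a cylinder 24 mm across and 24 mm long along y: at arm angle a it is at S x = -110 cos a, y -150, z = 62 + 110 sin a mm. It can be pinched along y, by its flat ends, from above and carried round the arc; it turns and may creep up to 15 mm between the fingers, so grip hard and lead further until the joint is there.
- trigger (a joint): Red trigger (sear) lever turning about y at S x 45, z 115 mm. 0 = at rest; grows to its stop at 0.26 rad as the pad is pressed (or as the pin lifts the hook while cocking). A spring brings it back. By 0.12 rad it lets the arm go; about 3 to 5 N on the pad.
- trigger_pad (a point): Centre of the top face of the trigger's red pad (26 x 28 mm), at rest at S x 85, y -170, z 135 mm. Press down 5 to 9 mm.
- reagent: White bottle with a blue cap, 28 mm across, 75 mm tall, standing among the pots. Leave alone.
- beaker: Glass beaker, 64 mm across, 85 mm tall. Leave alone.
- dropper: Dropper bottle, black cap, 26 mm across, 70 mm tall. Leave alone.
- torch: Blue torch standing upright, 36 mm across, 103 mm tall. Leave alone.
- capring: Blue plastic ring lying flat, 44 mm across, 12 mm tall. Leave alone.
- dish: Small glass dish, 80 mm across, 18 mm tall. Leave alone.
- spatula: Lab spatula lying flat, 170 mm long. Leave alone.
Things that resemble listed ones, but are neither listed nor needed, are in the scene too. Leave any green look-alike of the pot1 alone. Leave any pink look-alike of the pot3 alone.

How it is judged:
By the outcome, as a careful person would: the job done as asked, in the order asked, and still so for the second after the job is handed in, with the robot touching nothing.
Of pot0, pot1, pot2, pot3 only 2 to 4 are there at a start; the rules pass over those that are not, and their reading is None.
At some moment in a run one of pot0, pot1, pot2, pot3 may be knocked a few centimetres aside while the robot is not near it.
Once in a run the grip may slacken for a moment while it holds something.
It also fails if it takes over 210 s, if anything falls off the work surface, if the arm or the gripper's body presses on something with over 40 N, if the wrist force passes 120 N, or if a joint passes its speed limit or range.

## Working session

There is one attempt and no reset: what is moved stays moved. The work goes in short steps, Python scripts to look and compute and a tool call to move; the robot and the scene stay as the last step left them, time stands still between calls to the robot, and variables do not carry over. Pictures are saved under pics/ and viewed, about 12 in all and at most 16, crops included, and the job is handed in when it is done.

Besides the shell and the picture viewer there is one more tool, called after "Emit:" as name(argument=value, ...), one argument or row to a line, values as JSON. servo_tool: Moves the arm, as the interface text tells. Its arguments: {"type":"object","properties":{"deltas":{"type":"array","items":{"type":"object","properties":{"delta_pos":{"type":"array","items":{"type":"number"}},"rot":{"type":"array","items":{"type":"number"}},"grip":{"type":"number"}}}},"force":{"type":"number"}},"required":["deltas"]}

```bash
ls; mkdir -p pics
cat > h.py <<'E'
from rig import *
import numpy as np, cv2
def save(n,img,s=1):
    cv2.imwrite('pics/'+n, cv2.resize(img[:,:,::-1],None,fx=s,fy=s))
def cam(name):
    st=read_state(); c=capture(name)
    if name=='wrist':
        T=np.eye(4);T[:3,:3]=np.array(st['orientation']);T[:3,3]=st['tcp_pos']
        M=T@np.array(c['hand_eye']); c['eye']=M[:3,3]; c['rotation']=M[:3,:3]
    c['eye']=np.array(c['eye']);c['rotation']=np.array(c['rotation'])
    return c
def ray(c,u,v):
    return c['rotation']@np.array([(u-c['cx'])/c['fx'],-(v-c['cy'])/c['fy'],-1.])
def onplane(c,u,v,z):
    d=ray(c,u,v); return c['eye']+d*(z-c['eye'][2])/d[2]
def pt(c,u,v):
    return c['eye']+ray(c,u,v)*c['range_z'][int(v),int(u)]
def cloud(c):
    vv,uu=np.mgrid[0:400,0:640]
    d=np.stack([(uu-c['cx'])/c['fx'],-(vv-c['cy'])/c['fy'],-np.ones_like(uu,float)],-1)@c['rotation'].T
    return c['eye']+d*c['range_z'][...,None]
E
python3 - <<'E'
from h import *
s=read_state();print(s)
for n in['scene','side','wrist']:
    c=cam(n);save(n+'0.png',c['img']);print(n,c['eye'],c['rotation'].round(3).tolist(),c['fx'],c['cx'],c['cy'],[k for k in c])
    np.save(n+'0.npy',c,allow_pickle=True)
E
```

```text
pics
{'clock': 0.0, 'qpos': array([-8.19391370e+01,  2.05968007e+01,  8.65974125e+01, -1.73281299e-03,
        7.29100385e+01, -6.59605100e+00]), 'joint_vel': array([ 0.01680376, -0.01826294,  0.00993524,  0.08437533,  0.02485173,
       -0.00728888]), 'joint_efforts': array([ 3.06429010e-04, -5.15379453e+01, -2.70724207e+01,  6.72722608e-02,
        3.51126166e-02, -1.01754790e-04]), 'tcp_pos': array([ 0.15168966, -0.57979656,  0.22183186]), 'orientation': array([[ 2.53038862e-01, -9.67456073e-01, -2.83766209e-04],
       [-9.67454420e-01, -2.53038957e-01,  1.79750202e-03],
       [-1.81080815e-03, -1.80306992e-04, -9.99998344e-01]]), 'contact_force': array([ 0.5260575 , -0.79745523,  0.52477573]), 'moment': array([ 0.07762035, -0.01512158,  0.02644237]), 'grip_width': 0.08765745219205297}
scene [1.03180886 0.61177909 1.18791975] [[-0.819, -0.476, 0.32], [0.573, -0.674, 0.465], [-0.006, 0.565, 0.825]] 390.79198558533 324.4735363256992 201.23133540452434 ['img', 'range_z', 'fx', 'fy', 'cx', 'cy', 'eye', 'rotation']
side [0.37474174 1.1111604  0.924072  ] [[-0.983, 0.087, -0.163], [-0.183, -0.562, 0.807], [-0.021, 0.823, 0.568]] 501.50222264829154 322.9578850027823 201.28877279338482 ['img', 'range_z', 'fx', 'fy', 'cx', 'cy', 'eye', 'rotation']
wrist [ 0.22352735 -0.56190585  0.38301041] [[0.253, 0.931, 0.263], [-0.967, 0.244, 0.067], [-0.002, -0.272, 0.962]] 356.78749556638684 320.12547314353105 205.56371961386185 ['img', 'range_z', 'fx', 'fy', 'cx', 'cy', 'hand_eye', 'eye', 'rotation']
```

View pics/scene0.png

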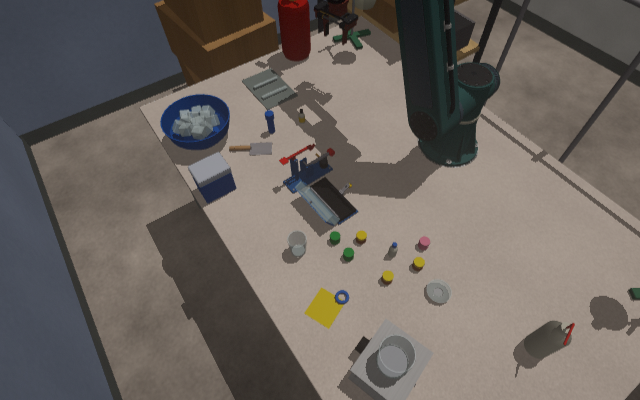

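View pics/side0.png

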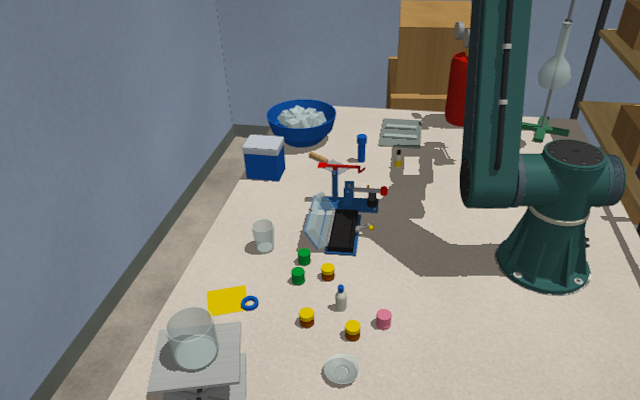

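The scene view shows three amber pots with yellow caps at (361,237), (388,277) and (419,264). The look-alikes are two green pots at (335,238) and (348,254), one pink at (424,243), and a yellow sheet at (325,308). The station is around (325,185), with its hasp knob at (349,186).

```bash
cat > m.py <<'E'
from h import *
for n in['scene','side']:
    c=np.load(n+'0.npy',allow_pickle=True).item(); P=cloud(c)
    hsv=cv2.cvtColor(c['img'],cv2.COLOR_RGB2HSV)
    for nm,lo,hi in[('yel',(20,140,90),(34,255,255)),('red',(0,170,70),(6,255,255)),('blk',(0,0,0),(179,120,45)),('green',(50,120,40),(75,255,255)),('pink',(160,60,90),(178,255,255))]:
        m=cv2.inRange(hsv,lo,hi); k,l,s,ce=cv2.connectedComponentsWithStats(m)
        for i in range(1,k):
            if s[i,4]<6 : continue
            q=P[l==i]; q=q[np.isfinite(q).all(1)]; md=np.median(q,0)
            if md[0]<0.15 or md[2]>0.3 or abs(md[1])>.7 or md[2]<-.01: continue
            print(n,nm,ce[i].round(1),s[i,4],md.round(3),'plane36',onplane(c,*ce[i],.036)[:2].round(3),'rng',q.min(0).round(3),q.max(0).round(3))
E
python3 m.py
python3 - <<'E'
from h import *
c=np.load('scene0.npy',allow_pickle=True).item();save('sc.png',c['img'][135:300,260:460],4)
c=np.load('side0.npy',allow_pickle=True).item();save('si.png',c['img'][140:350,230:430],4)
E
```

```text
scene yel [350.1 184.9] 8 [ 0.468 -0.04   0.039] plane36 [ 0.467 -0.043] rng [ 0.463 -0.051  0.036] [ 0.475 -0.037  0.043]
scene yel [361.1 235. ] 76 [0.564 0.146 0.036] plane36 [0.564 0.146] rng [0.548 0.13  0.029] [1.032 0.612 1.188]
scene yel [418.8 261.8] 88 [0.473 0.332 0.036] plane36 [0.473 0.331] rng [0.456 0.314 0.03 ] [1.032 0.612 1.188]
scene yel [387.5 275.5] 93 [0.586 0.31  0.035] plane36 [0.586 0.31 ] rng [0.568 0.293 0.031] [1.032 0.612 1.188]
scene yel [323.7 307.9] 839 [0.804 0.268 0.001] plane36 [0.811 0.28 ] rng [ 0.751  0.211 -0.007] [1.032 0.612 1.188]
scene red [290.4 156.5] 80 [ 0.628 -0.209  0.136] plane36 [ 0.573 -0.286] rng [ 0.541 -0.221  0.13 ] [1.032 0.612 1.188]
scene red [330.2 150.9] 20 [ 0.45  -0.195  0.071] plane36 [ 0.43  -0.221] rng [ 0.44  -0.207  0.061] [ 0.455 -0.187  0.078]
scene blk [300.8 110.7] 10 [ 0.418 -0.447  0.069] plane36 [ 0.401 -0.478] rng [ 0.414 -0.455  0.06 ] [ 0.424 -0.44   0.073]
scene blk [323.2 163.3] 74 [ 0.488 -0.184  0.031] plane36 [ 0.489 -0.185] rng [ 0.472 -0.223  0.003] [ 0.497 -0.178  0.058]
scene blk [333.6 198.3] 766 
[... 1856 characters left out ...]
0.06 ]
side blk [343.  230.5] 992 [ 0.549 -0.038  0.015] plane36 [ 0.545 -0.014] rng [ 0.375 -0.137  0.008] [0.588 1.111 0.924]
side blk [199.2 390.1] 12 [0.744 0.565 0.059] plane36 [0.754 0.551] rng [0.741 0.56  0.055] [0.748 0.571 0.063]
side blk [198.6 398.3] 9 [0.738 0.583 0.06 ] plane36 [0.748 0.569] rng [0.736 0.581 0.057] [0.74  0.586 0.064]
side green [303.7 256.1] 181 [0.635 0.108 0.034] plane36 [0.633 0.113] rng [ 0.375  0.039 -0.001] [0.654 1.111 0.924]
side green [297.7 275.6] 196 [0.634 0.185 0.033] plane36 [0.632 0.19 ] rng [0.375 0.159 0.003] [0.651 1.111 0.924]
side pink [383.2 318.9] 263 [0.403 0.297 0.034] plane36 [0.403 0.3  ] rng [ 0.375  0.237 -0.002] [0.42  1.111 0.924]
```

View pics/sc.png

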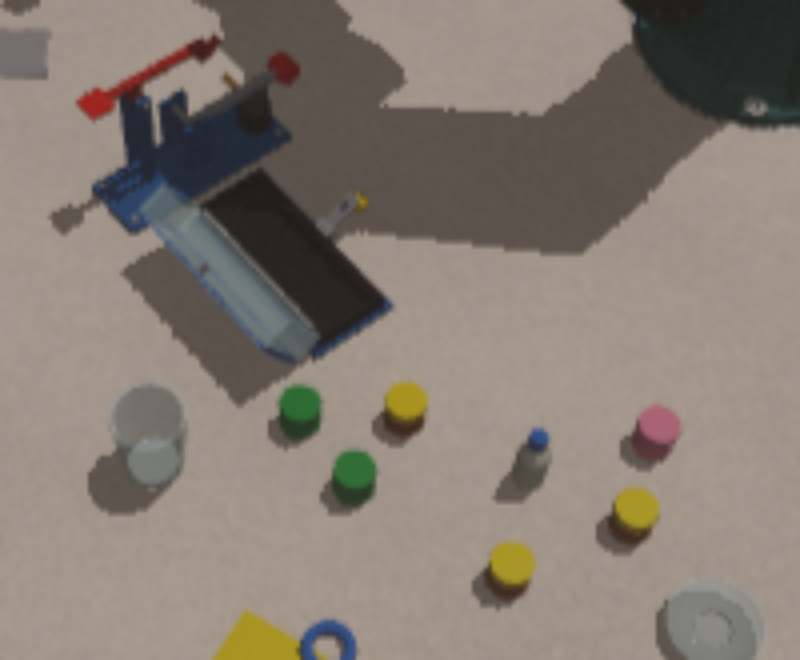

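```bash
cat >> h.py <<'E'
from scipy.spatial.transform import Rotation as Ro
def Rdown(head,tilt=0):  # tool z down, tool x at heading (deg); tilt: extra turn about world y
    h=np.radians(head);x=np.array([np.cos(h),np.sin(h),0]);z=np.array([0,0,-1.])
    R=np.stack([x,np.cross(z,x),z],1)
    return Ro.from_euler('y',tilt,degrees=True).as_matrix()@R
def go(p,R,base=None):
    s=read_state(); p0,R0=(np.array(s['tcp_pos']),np.array(s['orientation'])) if base is None else base
    d=R0.T@(np.array(p)-p0)*100; r=Ro.from_matrix(R0.T@R).as_rotvec(degrees=True)
    print('d',d.round(2).tolist(),'r',r.round(1).tolist())
E
python3 - <<'E'
import rig; print([k for k in dir(rig) if not k.startswith('__')]); 
try: print(rig.tcp_to_grasp)
except Exception as e: print(e)
from h import *
go((.152,-.58,.35),Rdown(-75.3)); go((.5,-.03,.35),Rdown(0))
E
```

```text
['Unreachable', 'capture', 'finish_job', 'read_state', 'tcp_to_grasp']
0.0187
d [-0.01, -0.03, -12.8] r [-0.0, 0.1, -0.0]
d [-44.41, -47.61, -12.73] r [-0.1, 0.1, -75.3]
```

Emit:
servo_tool(
  deltas=[
    {"delta_pos": [-3,-3,-6],"rot": [0,0,-10],"grip": 0.7},
    {"delta_pos": [-7,-7,-10],"rot": [0,0,-20],"grip": 0.7},
    {"delta_pos": [-12,-12,-12.7],"rot": [0,0,-30],"grip": 0.7},
    {"delta_pos": [-16,-17,-12.7],"rot": [0,0,-40],"grip": 0.7},
    {"delta_pos": [-20,-21,-12.7],"rot": [0,0,-50],"grip": 0.7},
    {"delta_pos": [-24,-26,-12.7],"rot": [0,0,-60],"grip": 0.7},
    {"delta_pos": [-28,-31,-12.7],"rot": [0,0,-70],"grip": 0.7},
    {"delta_pos": [-33,-36,-12.7],"rot": [0,0,-75.3],"grip": 0.7},
    {"delta_pos": [-37,-40,-12.7],"rot": [0,0,-75.3],"grip": 0.7},
    {"delta_pos": [-41,-44,-12.7],"rot": [0,0,-75.3],"grip": 0.7},
  ],
)

```text
clock: 1.4
tcp_pos: [0.463, -0.0894, 0.3496]
orientation: [[1.0, -0.001, 0.0], [-0.001, -1.0, 0.001], [0.0, -0.001, -1.0]]
contact_force: [1.0, -0.6, 0.4]
grip_width: 0.062
```

Run:
```python
from h import *
go((.5,-.03,.35),Rdown(0))
```

```text
d [3.69, -5.94, -0.03] r [-0.1, -0.0, -0.0]
```

Emit:
servo_tool(
  deltas=[
    {"delta_pos": [3.5,-6,0],"rot": [0,0,0],"grip": 0.7},
    {"delta_pos": [3.5,-6,0],"rot": [0,0,0],"grip": 0.7},
    {"delta_pos": [3.5,-6,0],"rot": [0,0,0],"grip": 0.7},
  ],
)

```text
clock: 1.78
tcp_pos: [0.4978, -0.0293, 0.3493]
orientation: [[1.0, 0.001, -0.001], [0.001, -1.0, 0.001], [-0.001, -0.001, -1.0]]
contact_force: [-0.2, -0.1, -0.3]
grip_width: 0.0617
```

```bash
python3 - <<'E'
from h import *
c=cam('wrist');save('w1.png',c['img']);np.save('w1.npy',c,allow_pickle=True)
E
sed -i "s/for n in\['scene','side'\]/for n in['w1']/; s/n+'0.npy'/n+'.npy'/" m.py; python3 m.py
```

```text
w1 yel [373.6  18.8] 752 [0.561 0.145 0.035] plane36 [0.561 0.145] rng [0.498 0.044 0.024] [0.579 0.162 0.51 ]
w1 yel [297.9 174.3] 80 [ 0.467 -0.044  0.038] plane36 [ 0.467 -0.045] rng [ 0.462 -0.053  0.033] [ 0.474 -0.038  0.043]
w1 red [282.8 288. ] 217 [ 0.447 -0.196  0.072] plane36 [ 0.442 -0.216] rng [ 0.435 -0.209  0.064] [0.498 0.044 0.51 ]
w1 blk [436.4  11.4] 7 [0.639 0.155 0.027] plane36 [0.636 0.153] rng [0.637 0.155 0.016] [0.642 0.156 0.033]
w1 blk [358.2 163.8] 6284 [ 0.551 -0.031  0.012] plane36 [ 0.548 -0.031] rng [ 0.498 -0.134  0.006] [0.588 0.05  0.51 ]
w1 blk [333.1 194.4] 9 [ 0.515 -0.075  0.025] plane36 [ 0.515 -0.073] rng [ 0.515 -0.081  0.024] [ 0.517 -0.071  0.027]
w1 blk [360.5 243. ] 8 [ 0.559 -0.157  0.004] plane36 [ 0.555 -0.144] rng [ 0.553 -0.158  0.001] [ 0.564 -0.157  0.005]
w1 blk [334.5 244. ] 8 [ 0.519 -0.159  0.004] plane36 [ 0.518 -0.146] rng [ 0.514 -0.159  0.002] [ 0.524 -0.158  0.005]
w1 blk [311.2 265.6] 157 [ 0.487 -0.184  0.024] plane36 [ 0.484 -0.179] rng [ 0.466 -0.201  0.008] [0.498 0.044 0.51 ]
w1 green [432.9   4.7] 279 [0.633 0.162 0.034] plane36 [0.631 0.16 ] rng [0.619 0.154 0.001] [0.651 0.172 0.037]
w1 green [431.2  62.7] 705 [0.636 0.096 0.035] plane36 [0.635 0.095] rng [0.498 0.044 0.002] [0.653 0.112 0.51 ]
```

View pics/w1.png

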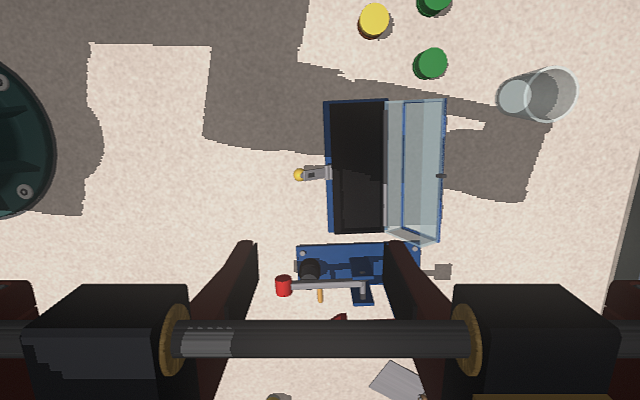

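Run:
```python
from h import *
c=np.load('w1.npy',allow_pickle=True).item()
hsv=cv2.cvtColor(c['img'],cv2.COLOR_RGB2HSV);m=cv2.inRange(hsv,(0,0,0),(179,120,45))
k,l,s,ce=cv2.connectedComponentsWithStats(m);i=l[164,358];m=l==i
L=[];
for v in range(110,228,3):
    u=np.where(m[v])[0].min(); L.append(onplane(c,u-.5,v,.026))
L=np.array(L);f=np.polyfit(L[:,1],L[:,0],1);print('left edge x at y=-.04:',np.polyval(f,-.04),'yaw',np.degrees(np.arctan(-f[0])),np.abs(L[:,0]-np.polyval(f,L[:,1])).max())
for u in range(335,382,8):
    v=np.where(m[:,u])[0]; print(u,onplane(c,u,v.min()-.5,.026)[:2].round(4),onplane(c,u,v.max()+.5,.026)[:2].round(4))
P=cloud(c);red=cv2.inRange(hsv,(0,170,70),(6,255,255))>0;red[300:]=0
q=P[red];q=q[q[:,2]>.05];q=q[q[:,2]<.2];print(q.min(0),q.max(0),'top',q[q[:,2]>np.percentile(q[:,2],60)].mean(0))
sc=np.load('scene0.npy',allow_pickle=True).item();
hs=cv2.cvtColor(sc['img'],cv2.COLOR_RGB2HSV);r=cv2.inRange(hs,(0,150,60),(8,255,255))>0;PP=cloud(sc)
for cc,n in((sc,'scene'),(np.load('side0.npy',allow_pickle=True).item(),'side')):
    hs=cv2.cvtColor(cc['img'],cv2.COLOR_RGB2HSV);r=cv2.inRange(hs,(0,150,60),(8,255,255))>0;PP=cloud(cc);q=PP[r];q=q[(abs(q[:,2]-.136)<.012)&(q[:,0]>.5)&(q[:,0]<.72)&(abs(q[:,1]+.2)<.06)]
    e=q[q[:,0]>q[:,0].max()-.03];print(n,len(q),'lever',q.min(0).round(3),q.max(0).round(3),'pad',e.mean(0).round(3),len(e))
    print(np.histogram(q[:,0],bins=np.arange(.5,.72,.02)))
```

```text
left edge x at y=-.04: 0.5155618361063752 yaw 6.639735792911647 0.0031007806021294826
335 [0.5164 0.0466] [ 0.5186 -0.1336]
343 [0.5268 0.0478] [ 0.5301 -0.1336]
351 [0.5372 0.0478] [ 0.5416 -0.1336]
359 [0.5476 0.0479] [ 0.5531 -0.1321]
367 [0.558  0.0491] [ 0.5646 -0.132 ]
375 [0.5684 0.0491] [ 0.5762 -0.132 ]
[ 0.43493607 -0.20913149  0.0642364 ] [ 0.45700746 -0.18524759  0.0741687 ] top [ 0.44675412 -0.19674513  0.07267924]
scene 97 lever [ 0.512 -0.221  0.125] [ 0.654 -0.192  0.14 ] pad [ 0.642 -0.207  0.136] 41
(array([ 3,  9,  8,  9, 12, 13, 21, 22,  0,  0]), array([0.5 , 0.52, 0.54, 0.56, 0.58, 0.6 , 0.62, 0.64, 0.66, 0.68, 0.7 ]))
side 130 lever [ 0.511 -0.222  0.125] [ 0.652 -0.189  0.14 ] pad [ 0.639 -0.205  0.136] 39
(array([ 3, 15, 18, 14, 17, 22, 24, 17,  0,  0]), array([0.5 , 0.52, 0.54, 0.56, 0.58, 0.6 , 0.62, 0.64, 0.66, 0.68, 0.7 ]))
```

```bash
cat >> h.py <<'E'
YAW=3.1; O=np.array([.548,-.041,0])
def S(x,y,z):
    return O+Ro.from_euler('z',YAW,degrees=True).as_matrix()@np.array([x,y,z])/1000
E
python3 - <<'E'
from h import *
R=Rdown(3.1)
go((.5615,.147,.12),R); go((.5615,.147,.018),R)
b=(np.array((.5615,.147,.018)),R)
print('from grasp'); go((.5615,.147,.15),R,b)
for y in(-55,0,55): print(y,S(-2,y,31)); go(S(-2,y,31),R,b)
E
```

```text
d [6.41, -17.71, 22.94] r [-0.0, 0.1, -3.1]
d [6.42, -17.7, 33.14] r [-0.0, 0.1, -3.1]
from grasp
d [0.0, 0.0, -13.2] r [0.0, 0.0, 0.0]
-55 [ 0.54897726 -0.09602767  0.031     ]
d [-2.56, 24.2, -1.3] r [0.0, 0.0, 0.0]
0 [ 0.54600293 -0.04110816  0.031     ]
d [-2.56, 18.7, -1.3] r [0.0, 0.0, 0.0]
55 [0.54302859 0.01381136 0.031     ]
d [-2.56, 13.2, -1.3] r [0.0, 0.0, 0.0]
```

Emit:
servo_tool(
  deltas=[
    {"delta_pos": [2,-5,2],"rot": [0,0,-3.1],"grip": 0.7},
    {"delta_pos": [4,-10,6],"rot": [0,0,-3.1],"grip": 0.7},
    {"delta_pos": [6,-15,11],"rot": [0,0,-3.1],"grip": 0.7},
    {"delta_pos": [6.4,-17.7,16],"rot": [0,0,-3.1],"grip": 0.7},
    {"delta_pos": [6.4,-17.7,21],"rot": [0,0,-3.1],"grip": 0.7},
    {"delta_pos": [6.4,-17.7,25],"rot": [0,0,-3.1],"grip": 0.7},
    {"delta_pos": [6.4,-17.7,27],"rot": [0,0,-3.1],"grip": 0.7},
    {"delta_pos": [6.4,-17.7,27],"rot": [0,0,-3.1],"grip": 0.7},
  ],
)

```text
clock: 2.82
tcp_pos: [0.5599, 0.1447, 0.078]
orientation: [[0.999, 0.051, -0.005], [0.051, -0.999, -0.0], [-0.005, 0.0, -1.0]]
contact_force: [0.1, 0.9, 0.2]
grip_width: 0.0615
```

```bash
python3 - <<'E'
from h import *
c=cam('wrist');save('w2.png',c['img']);np.save('w2.npy',c,allow_pickle=True)
R=Rdown(3.1); go((.5615,.147,.018),R)
E
sed -i "s/\['w1'\]/['w2']/" m.py; python3 m.py | grep -E "yel|green"
```

```text
d [0.06, -0.19, 6.13] r [-0.0, 0.1, -0.2]
w2 yel [635.9  18.7] 261 [ 0.744  0.279 -0.001] plane36 [0.715 0.269] rng [ 0.737  0.266 -0.002] [0.749 0.288 0.001]
w2 yel [638.7  65.7] 21 [ 0.753  0.253 -0.001] plane36 [0.723 0.247] rng [ 0.744  0.247 -0.002] [0.755 0.255 0.01 ]
w2 yel [324.7 227.4] 2671 [0.562 0.147 0.035] plane36 [0.562 0.148] rng [0.545 0.128 0.019] [0.579 0.218 0.239]
w2 green [451.8 208. ] 797 [0.637 0.163 0.035] plane36 [0.636 0.164] rng [0.557 0.155 0.026] [0.654 0.218 0.239]
w2 green [416.7 198.6] 7 [0.623 0.161 0.007] plane36 [0.615 0.168] rng [0.623 0.16  0.003] [0.625 0.162 0.009]
w2 green [446.3 198.6] 7 [0.633 0.169 0.035] plane36 [0.632 0.169] rng [0.632 0.168 0.035] [0.633 0.17  0.036]
w2 green [440.8 282. ] 265 [0.641 0.111 0.034] plane36 [0.637 0.115] rng [0.631 0.102 0.001] [0.649 0.114 0.037]
```

Confirmed at (0.562, 0.147). Descend, grip and lift.

Emit:
servo_tool(
  deltas=[
    {"delta_pos": [0.1,-0.2,4],"rot": [0,0,0],"grip": 0.7},
    {"delta_pos": [0.1,-0.2,6.0],"rot": [0,0,0],"grip": 0.7},
    {"delta_pos": [0.1,-0.2,6.0],"rot": [0,0,0],"grip": 0.7},
    {"delta_pos": [0.1,-0.2,6.0],"rot": [0,0,0],"grip": 0.3},
    {"delta_pos": [0.1,-0.2,6.0],"rot": [0,0,0],"grip": 0.3},
    {"delta_pos": [0.1,-0.2,6.0],"rot": [0,0,0],"grip": 0.3},
    {"delta_pos": [0.1,-0.2,6.0],"rot": [0,0,0],"grip": 0.3},
    {"delta_pos": [0.1,-0.2,2],"rot": [0,0,0],"grip": 0.3},
    {"delta_pos": [0.1,-0.2,-3],"rot": [0,0,0],"grip": 0.3},
  ],
  force=25,
)

```text
clock: 4.0
tcp_pos: [0.5608, 0.147, 0.1093]
orientation: [[0.999, 0.051, -0.005], [0.051, -0.999, -0.0], [-0.006, 0.0, -1.0]]
contact_force: [0.8, 0.9, -0.8]
grip_width: 0.0354
```

Run:
```python
from h import *
R=Rdown(3.1); print(read_state()['tcp_pos']); go(S(-2,-55,130),R);go(S(-2,-55,31),R)
```

```text
[0.56075518 0.14703573 0.1092703 ]
d [-2.44, 24.21, -2.06] r [0.0, 0.3, -0.2]
d [-2.38, 24.21, 7.84] r [0.0, 0.3, -0.2]
```

Emit:
servo_tool(
  deltas=[
    {"delta_pos": [-1,5,-2],"rot": [0,0,0],"grip": 0.3},
    {"delta_pos": [-1.5,10,-2],"rot": [0,0,0],"grip": 0.3},
    {"delta_pos": [-2.4,15,-2],"rot": [0,0,0],"grip": 0.3},
    {"delta_pos": [-2.4,20,-2],"rot": [0,0,0],"grip": 0.3},
    {"delta_pos": [-2.4,24.2,-2],"rot": [0,0.3,-0.2],"grip": 0.3},
    {"delta_pos": [-2.4,24.2,2],"rot": [0,0.3,-0.2],"grip": 0.3},
    {"delta_pos": [-2.4,24.2,5],"rot": [0,0.3,-0.2],"grip": 0.3},
    {"delta_pos": [-2.4,24.2,6],"rot": [0,0.3,-0.2],"grip": 0.3},
    {"delta_pos": [-2.4,24.2,6],"rot": [0,0.3,-0.2],"grip": 0.3},
  ],
)

```text
clock: 5.12
tcp_pos: [0.5486, -0.0957, 0.0492]
orientation: [[0.998, 0.055, -0.001], [0.055, -0.998, 0.0], [-0.001, -0.0, -1.0]]
contact_force: [0.5, 0.2, -0.3]
grip_width: 0.0354
```

Run:
```python
from h import *
c=cam('wrist');save('w3.png',c['img']);np.save('w3.npy',c,allow_pickle=True)
R=Rdown(3.1); print(read_state()['tcp_pos'],read_state()['grip_width']);go(S(-2,-55,31),R)
```

```text
[ 0.5493111  -0.09582526  0.04993641] 0.035431117896248525
d [-0.03, 0.02, 1.89] r [0.0, -0.0, 0.1]
```

View pics/w3.png

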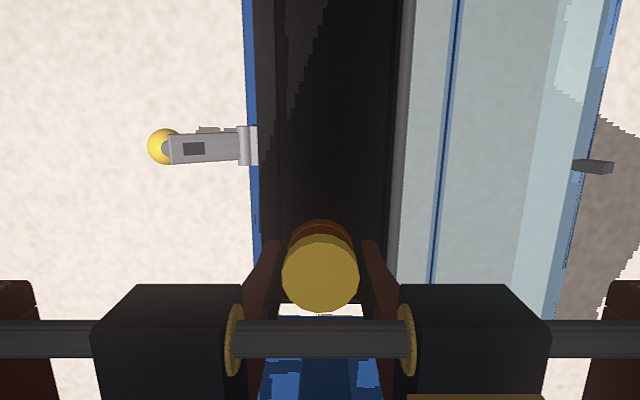

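Emit:
servo_tool(
  deltas=[
    {"delta_pos": [0,0,1.2],"rot": [0,0,0],"grip": 0.3},
    {"delta_pos": [0,0,1.85],"rot": [0,0,0],"grip": 0.3},
    {"delta_pos": [0,0,1.9],"rot": [0,0,0],"grip": 0.3},
    {"delta_pos": [0,0,1.9],"rot": [0,0,0],"grip": 0.3},
    {"delta_pos": [0,0,1.9],"rot": [0,0,0],"grip": 0.48},
    {"delta_pos": [0,0,1.9],"rot": [0,0,0],"grip": 0.48},
    {"delta_pos": [0,0,1.9],"rot": [0,0,0],"grip": 0.48},
    {"delta_pos": [0,0,-2],"rot": [0,0,0],"grip": 0.48},
    {"delta_pos": [0,0,-7],"rot": [0,0,0],"grip": 0.6},
    {"delta_pos": [0,0,-12],"rot": [0,0,0],"grip": 0.7},
  ],
)

```text
clock: 6.42
tcp_pos: [0.5488, -0.0957, 0.1711]
orientation: [[0.998, 0.055, -0.001], [0.055, -0.998, -0.0], [-0.001, -0.0, -1.0]]
contact_force: [0.7, -0.4, -0.2]
grip_width: 0.0585
```

```bash
python3 - <<'E'
from h import *
for n in('scene','side','wrist'):
    c=cam(n);np.save(n+'1.npy',c,allow_pickle=True)
R=Rdown(3.1); go((.585,.312,.10),R)
E
sed -i "s/\['w2'\]/['scene1','side1','wrist1']/" m.py; python3 m.py | grep -E "yel"
```

```text
d [5.57, -40.61, 7.21] r [0.1, -0.4, 0.1]
scene1 yel [301.9 119.7] 14 [ 0.422 -0.44   0.024] plane36 [ 0.426 -0.429] rng [ 0.409 -0.448  0.014] [ 0.427 -0.434  0.032]
scene1 yel [323.2 183.9] 65 [ 0.551 -0.097  0.047] plane36 [ 0.545 -0.104] rng [ 0.522 -0.122  0.026] [1.032 0.612 1.188]
scene1 yel [418.8 261.9] 90 [0.474 0.332 0.036] plane36 [0.473 0.332] rng [0.457 0.315 0.03 ] [0.489 0.348 0.042]
scene1 yel [387.5 275.8] 97 [0.586 0.311 0.035] plane36 [0.586 0.31 ] rng [0.569 0.292 0.027] [0.603 0.326 0.041]
scene1 yel [323.7 307.9] 839 [0.804 0.269 0.001] plane36 [0.811 0.28 ] rng [ 0.75   0.211 -0.005] [1.032 0.612 1.188]
side1 yel [328.7 141.7] 15 [ 0.596 -0.074  0.287] plane36 [ 0.68  -0.542] rng [ 0.579 -0.079  0.284] [ 0.604 -0.072  0.29 ]
side1 yel [345.5 142. ] 6 [ 0.548 -0.076  0.289] plane36 [ 0.617 -0.549] rng [ 0.541 -0.079  0.287] [ 0.555 -0.073  0.291]
side1 yel [397.6 163.2] 38 [ 0.414 -0.44   0.024] plane36 [ 0.415 -0.42 ] rng [ 0.375 -0.452  0.012] [0.425 1.111 0.924]
side1 yel [345.7 211.8] 100 [ 0.549 -0.089  0.047] plane36 [ 0.551 -0.106] rng [ 0.533 -0.167  0.008] [ 0.567 -0.073  0.053]
side1 yel [370.9 227.2] 19 [ 0.468 -0.04   0.038] plane36 [ 0.468 -0.042] rng [ 0.462 -0.048  0.029] [ 0.474 -0.037  0.044]
side1 yel [225.6 299.9] 900 [0.802 0.27  0.001] plane36 [0.787 0.302] rng [ 0.375  0.209 -0.005] [0.862 1.111 0.924]
side1 yel [306.1 314.1] 179 [0.583 0.316 0.036] plane36 [0.583 0.315] rng [ 0.375  0.266 -0.004] [0.601 1.111 0.924]
side1 yel [352.3 327.1] 188 [0.47  0.336 0.036] plane36 [0.47  0.336] rng [ 0.375  0.284 -0.001] [0.487 1.111 0.924]
wrist1 yel [217.6 124.7] 130 [ 0.468 -0.043  0.038] plane36 [ 0.467 -0.044] rng [ 0.462 -0.054  0.034] [ 0.473 -0.038  0.042]
wrist1 yel [314.8 195.2] 1435 [ 0.549 -0.097  0.047] plane36 [ 0.55  -0.099] rng [ 0.53  -0.126  0.01 ] [ 0.567 -0.023  0.336]
```

Emit:
servo_tool(
  deltas=[
    {"delta_pos": [0.8,-6,0],"rot": [0,0,0],"grip": 0.7},
    {"delta_pos": [1.6,-12,0],"rot": [0,0,0],"grip": 0.7},
    {"delta_pos": [2.4,-18,0],"rot": [0,0,0],"grip": 0.7},
    {"delta_pos": [3.3,-24,0],"rot": [0,0,0],"grip": 0.7},
    {"delta_pos": [4.1,-30,0],"rot": [0,0,0],"grip": 0.7},
    {"delta_pos": [5,-36,1],"rot": [0,0,0],"grip": 0.7},
    {"delta_pos": [5.5,-40.5,4],"rot": [0,0,0],"grip": 0.7},
    {"delta_pos": [5.5,-40.5,8],"rot": [0,0,0],"grip": 0.7},
    {"delta_pos": [5.5,-40.5,9],"rot": [0,0,0],"grip": 0.7},
    {"delta_pos": [5.5,-40.5,9],"rot": [0,0,0],"grip": 0.7},
  ],
)

```text
clock: 7.82
tcp_pos: [0.5836, 0.3098, 0.0809]
orientation: [[0.999, 0.055, 0.003], [0.055, -0.999, -0.003], [0.003, 0.004, -1.0]]
contact_force: [0.4, -0.4, 0.5]
grip_width: 0.0615
```

```bash
python3 - <<'E'
from h import *
c=cam('wrist');np.save('w4.npy',c,allow_pickle=True)
R=Rdown(3.1); go((.5845,.3115,.018),R)
E
sed -i "s/\['scene1','side1','wrist1'\]/['w4']/" m.py; python3 m.py | grep -E "yel"
```

```text
d [-0.05, -0.16, 6.42] r [0.2, -0.3, 0.0]
w4 yel [135.2 184.3] 2904 [0.473 0.332 0.035] plane36 [0.473 0.332] rng [0.454 0.313 0.024] [0.579 0.384 0.242]
w4 yel [321.4 227.5] 2590 [0.584 0.311 0.035] plane36 [0.584 0.311] rng [ 0.567  0.287 -0.001] [0.602 0.384 0.242]
w4 yel [599.  258.3] 5560 [ 0.792  0.287 -0.   ] plane36 [0.759 0.3  ] rng [ 0.579  0.24  -0.003] [0.827 0.384 0.242]
w4 yel [536.6 267.1] 181 [ 0.747  0.276 -0.   ] plane36 [0.721 0.292] rng [ 0.579  0.266 -0.002] [0.751 0.384 0.242]
```

Emit:
servo_tool(
  deltas=[
    {"delta_pos": [0,-0.15,4],"rot": [0,0,0],"grip": 0.7},
    {"delta_pos": [0,-0.15,6.3],"rot": [0,0,0],"grip": 0.7},
    {"delta_pos": [0,-0.15,6.3],"rot": [0,0,0],"grip": 0.7},
    {"delta_pos": [0,-0.15,6.3],"rot": [0,0,0],"grip": 0.3},
    {"delta_pos": [0,-0.15,6.3],"rot": [0,0,0],"grip": 0.3},
    {"delta_pos": [0,-0.15,6.3],"rot": [0,0,0],"grip": 0.3},
    {"delta_pos": [0,-0.15,6.3],"rot": [0,0,0],"grip": 0.3},
    {"delta_pos": [0,-0.15,2],"rot": [0,0,0],"grip": 0.3},
    {"delta_pos": [0,-0.15,-4],"rot": [0,0,0],"grip": 0.3},
  ],
)

```text
clock: 9.0
tcp_pos: [0.5827, 0.3111, 0.1214]
orientation: [[0.999, 0.054, 0.002], [0.054, -0.999, -0.004], [0.001, 0.004, -1.0]]
contact_force: [0.6, 0.1, -0.8]
grip_width: 0.0356
```

Run:
```python
from h import *
R=Rdown(3.1); print(read_state()['tcp_pos']); go(S(-2,0,140),R);go(S(-2,0,50),R)
```

```text
[0.58269817 0.31108258 0.12144949]
d [-5.58, 34.97, -1.72] r [0.2, -0.1, 0.0]
d [-5.59, 34.94, 7.28] r [0.2, -0.1, 0.0]
```

Emit:
servo_tool(
  deltas=[
    {"delta_pos": [-1,6,-1.7],"rot": [0,0,0],"grip": 0.3},
    {"delta_pos": [-2,12,-1.7],"rot": [0,0,0],"grip": 0.3},
    {"delta_pos": [-3,18,-1.7],"rot": [0,0,0],"grip": 0.3},
    {"delta_pos": [-4,24,-1.7],"rot": [0,0,0],"grip": 0.3},
    {"delta_pos": [-5,30,-1.7],"rot": [0.2,0,0],"grip": 0.3},
    {"delta_pos": [-5.6,35,-1.7],"rot": [0.2,-0.1,0],"grip": 0.3},
    {"delta_pos": [-5.6,35,2],"rot": [0.2,-0.1,0],"grip": 0.3},
    {"delta_pos": [-5.6,35,6],"rot": [0.2,-0.1,0],"grip": 0.3},
    {"delta_pos": [-5.6,35,7.2],"rot": [0.2,-0.1,0],"grip": 0.3},
    {"delta_pos": [-5.6,35,7.2],"rot": [0.2,-0.1,0],"grip": 0.3},
  ],
)

```text
clock: 10.25
tcp_pos: [0.5455, -0.0415, 0.0506]
orientation: [[0.999, 0.055, -0.002], [0.055, -0.999, -0.0], [-0.002, 0.0, -1.0]]
contact_force: [1.5, 0.3, -1.0]
grip_width: 0.0353
```

Run:
```python
from h import *
R=Rdown(3.1); print(read_state()['tcp_pos']); go(S(-2,0,31.5),R)
```

```text
[ 0.54552118 -0.04149485  0.05056385]
d [0.05, -0.04, 1.91] r [0.0, 0.1, 0.0]
```

Emit:
servo_tool(
  deltas=[
    {"delta_pos": [0,0,1.2],"rot": [0,0,0],"grip": 0.3},
    {"delta_pos": [0,0,1.85],"rot": [0,0,0],"grip": 0.3},
    {"delta_pos": [0,0,1.95],"rot": [0,0,0],"grip": 0.3},
    {"delta_pos": [0,0,1.95],"rot": [0,0,0],"grip": 0.3},
    {"delta_pos": [0,0,1.95],"rot": [0,0,0],"grip": 0.48},
    {"delta_pos": [0,0,1.95],"rot": [0,0,0],"grip": 0.48},
    {"delta_pos": [0,0,1.95],"rot": [0,0,0],"grip": 0.48},
    {"delta_pos": [0,0,-2],"rot": [0,0,0],"grip": 0.48},
    {"delta_pos": [0,0,-7],"rot": [0,0,0],"grip": 0.6},
    {"delta_pos": [0,0,-11],"rot": [0,0,0],"grip": 0.7},
  ],
)

```text
clock: 11.5
tcp_pos: [0.546, -0.0415, 0.1623]
orientation: [[0.999, 0.055, -0.001], [0.055, -0.999, -0.001], [-0.001, 0.001, -1.0]]
contact_force: [0.8, -0.2, 0.2]
grip_width: 0.0586
```

```bash
python3 - <<'E'
from h import *
for n in('scene','side','wrist'):
    c=cam(n);np.save(n+'1.npy',c,allow_pickle=True)
R=Rdown(3.1); go((.4725,.333,.08),R)
E
sed -i "s/\['w4'\]/['scene1','side1','wrist1']/" m.py; python3 m.py | grep -E "yel"
```

```text
d [-5.46, -37.85, 8.19] r [0.1, -0.2, 0.0]
scene1 yel [301.8 119.7] 16 [ 0.421 -0.442  0.022] plane36 [ 0.427 -0.43 ] rng [ 0.41  -0.45   0.015] [ 0.428 -0.435  0.032]
scene1 yel [323.1 183.8] 71 [ 0.55  -0.096  0.048] plane36 [ 0.545 -0.105] rng [ 0.522 -0.13   0.024] [ 0.583 -0.031  0.166]
scene1 yel [349.8 184.8] 6 [ 0.468 -0.041  0.038] plane36 [ 0.468 -0.044] rng [ 0.466 -0.05   0.034] [ 0.474 -0.037  0.043]
scene1 yel [332.5 193.2] 65 [ 0.547 -0.043  0.048] plane36 [ 0.542 -0.05 ] rng [ 0.519 -0.072  0.023] [ 0.565 -0.026  0.053]
scene1 yel [418.7 262. ] 92 [0.474 0.332 0.036] plane36 [0.473 0.332] rng [0.457 0.314 0.029] [1.032 0.612 1.188]
scene1 yel [323.7 307.9] 839 [0.804 0.269 0.001] plane36 [0.811 0.28 ] rng [ 0.75   0.21  -0.007] [1.032 0.612 1.188]
side1 yel [329.1 155.3] 23 [ 0.584 -0.02   0.277] plane36 [ 0.66 -0.44] rng [ 0.563 -0.028  0.27 ] [ 0.599 -0.016  0.28 ]
side1 yel [397.6 163.2] 38 [ 0.414 -0.438  0.026] plane36 [ 0.415 -0.42 ] rng [ 0.375 -0.449  0.008] [0.425 1.111 0.924]
side1 yel [345.  217.3] 212 [ 0.547 -0.078  0.048] plane36 [ 0.549 -0.078] rng [ 0.531 -0.159  0.011] [ 0.567 -0.021  0.053]
side1 yel [370.9 227. ] 22 [ 0.468 -0.041  0.038] plane36 [ 0.468 -0.043] rng [ 0.462 -0.095  0.001] [ 0.476 -0.034  0.042]
side1 yel [225.6 299.9] 900 [0.802 0.27  0.001] plane36 [0.787 0.302] rng [ 0.375  0.213 -0.004] [0.863 1.111 0.924]
side1 yel [352.3 327.1] 188 [0.47  0.337 0.036] plane36 [0.47  0.336] rng [0.375 0.285 0.   ] [0.487 1.111 0.924]
wrist1 yel [315.3 199.6] 1533 [ 0.546 -0.043  0.047] plane36 [ 0.546 -0.045] rng [ 0.526 -0.072  0.011] [0.563 0.032 0.326]
wrist1 yel [221.8 193.4] 179 [ 0.468 -0.042  0.038] plane36 [ 0.467 -0.044] rng [ 0.461 -0.053  0.033] [ 0.475 -0.037  0.042]
wrist1 yel [316.7 260.1] 1424 [ 0.549 -0.096  0.047] plane36 [ 0.55  -0.101] rng [ 0.53  -0.13   0.011] [0.568 0.032 0.326]
```

Emit:
servo_tool(
  deltas=[
    {"delta_pos": [-0.8,-6,0],"rot": [0,0,0],"grip": 0.7},
    {"delta_pos": [-1.6,-12,0],"rot": [0,0,0],"grip": 0.7},
    {"delta_pos": [-2.5,-18,0],"rot": [0,0,0],"grip": 0.7},
    {"delta_pos": [-3.5,-24,0],"rot": [0,0,0],"grip": 0.7},
    {"delta_pos": [-4.5,-30,0],"rot": [0,0,0],"grip": 0.7},
    {"delta_pos": [-5.5,-36,0],"rot": [0,0,0],"grip": 0.7},
    {"delta_pos": [-5.5,-37.9,4],"rot": [0,0,0],"grip": 0.7},
    {"delta_pos": [-5.5,-37.9,8],"rot": [0,0,0],"grip": 0.7},
    {"delta_pos": [-5.5,-37.9,8.2],"rot": [0,0,0],"grip": 0.7},
    {"delta_pos": [-5.5,-37.9,8.2],"rot": [0,0,0],"grip": 0.7},
  ],
)

```text
clock: 12.9
tcp_pos: [0.4719, 0.3331, 0.0798]
orientation: [[0.999, 0.054, 0.002], [0.054, -0.999, -0.002], [0.002, 0.002, -1.0]]
contact_force: [0.3, -0.1, 0.3]
grip_width: 0.0612
```

```bash
python3 - <<'E'
from h import *
c=cam('wrist');np.save('w4.npy',c,allow_pickle=True)
R=Rdown(3.1); go((.4725,.333,.018),R)
E
sed -i "s/\['scene1','side1','wrist1'\]/['w4']/" m.py; python3 m.py | grep -E "yel|pink"
```

```text
d [-0.05, 0.04, 6.26] r [0.1, -0.2, 0.0]
w4 yel [319.1 231. ] 2565 [0.471 0.332 0.035] plane36 [0.471 0.333] rng [ 0.454  0.303 -0.001] [0.489 0.407 0.241]
w4 pink [214.6 256.1] 72 [0.399 0.301 0.008] plane36 [0.407 0.313] rng [ 0.385  0.288 -0.002] [0.409 0.303 0.011]
w4 pink [198.4 281.9] 453 [0.396 0.295 0.035] plane36 [0.397 0.294] rng [ 0.375  0.273 -0.001] [0.438 0.363 0.164]
```

Emit:
servo_tool(
  deltas=[
    {"delta_pos": [-0.05,0,4],"rot": [0,0,0],"grip": 0.65},
    {"delta_pos": [-0.05,0,6.2],"rot": [0,0,0],"grip": 0.65},
    {"delta_pos": [-0.05,0,6.2],"rot": [0,0,0],"grip": 0.65},
    {"delta_pos": [-0.05,0,6.2],"rot": [0,0,0],"grip": 0.3},
    {"delta_pos": [-0.05,0,6.2],"rot": [0,0,0],"grip": 0.3},
    {"delta_pos": [-0.05,0,6.2],"rot": [0,0,0],"grip": 0.3},
    {"delta_pos": [-0.05,0,6.2],"rot": [0,0,0],"grip": 0.3},
    {"delta_pos": [-0.05,0,2],"rot": [0,0,0],"grip": 0.3},
    {"delta_pos": [-0.05,0,-5],"rot": [0,0,0],"grip": 0.3},
    {"delta_pos": [-0.05,0,-6],"rot": [0,0,0],"grip": 0.3},
  ],
)

```text
clock: 14.2
tcp_pos: [0.4742, 0.3348, 0.145]
orientation: [[0.998, 0.054, 0.01], [0.054, -0.999, 0.002], [0.01, -0.002, -1.0]]
contact_force: [-0.1, -0.1, -1.8]
grip_width: 0.0355
```

Run:
```python
from h import *
R=Rdown(3.1); print(read_state()['tcp_pos']); go(S(-2,55,150),R);go(S(-2,55,50),R)
```

```text
[0.47424868 0.33480567 0.14503398]
d [5.13, 32.42, -0.5] r [-0.1, -0.6, 0.0]
d [5.03, 32.44, 9.5] r [-0.1, -0.6, 0.0]
```

Emit:
servo_tool(
  deltas=[
    {"delta_pos": [1,6,-1],"rot": [0,0,0],"grip": 0.3},
    {"delta_pos": [2,12,-1],"rot": [0,0,0],"grip": 0.3},
    {"delta_pos": [3,18,-1],"rot": [0,0,0],"grip": 0.3},
    {"delta_pos": [4,24,-1],"rot": [0,0,0],"grip": 0.3},
    {"delta_pos": [5,30,0],"rot": [-0.1,-0.6,0],"grip": 0.3},
    {"delta_pos": [5.1,32.4,2],"rot": [-0.1,-0.6,0],"grip": 0.3},
    {"delta_pos": [5.1,32.4,6],"rot": [-0.1,-0.6,0],"grip": 0.3},
    {"delta_pos": [5.1,32.4,9],"rot": [-0.1,-0.6,0],"grip": 0.3},
    {"delta_pos": [5.1,32.4,9.5],"rot": [-0.1,-0.6,0],"grip": 0.3},
    {"delta_pos": [5.1,32.4,9.5],"rot": [-0.1,-0.6,0],"grip": 0.3},
  ],
)

```text
clock: 15.45
tcp_pos: [0.544, 0.0144, 0.0504]
orientation: [[0.999, 0.054, -0.0], [0.054, -0.999, -0.0], [-0.0, 0.0, -1.0]]
contact_force: [0.3, 0.6, -0.7]
grip_width: 0.0352
```

Run:
```python
from h import *
R=Rdown(3.1); print(read_state()['tcp_pos']); go(S(-2,55,31.5),R)
```

```text
[0.54395551 0.01435939 0.05043795]
d [-0.1, 0.05, 1.89] r [0.0, 0.0, 0.0]
```

Emit:
servo_tool(
  deltas=[
    {"delta_pos": [-0.1,0,1.2],"rot": [0,0,0],"grip": 0.3},
    {"delta_pos": [-0.1,0,1.85],"rot": [0,0,0],"grip": 0.3},
    {"delta_pos": [-0.1,0,1.95],"rot": [0,0,0],"grip": 0.3},
    {"delta_pos": [-0.1,0,1.95],"rot": [0,0,0],"grip": 0.3},
    {"delta_pos": [-0.1,0,1.95],"rot": [0,0,0],"grip": 0.48},
    {"delta_pos": [-0.1,0,1.95],"rot": [0,0,0],"grip": 0.48},
    {"delta_pos": [-0.1,0,1.95],"rot": [0,0,0],"grip": 0.48},
    {"delta_pos": [-0.1,0,-2],"rot": [0,0,0],"grip": 0.48},
    {"delta_pos": [-0.1,0,-7],"rot": [0,0,0],"grip": 0.4},
    {"delta_pos": [-0.1,0,-13],"rot": [0,0,0],"grip": 0.2},
  ],
)

```text
clock: 16.7
tcp_pos: [0.5421, 0.0144, 0.1811]
orientation: [[0.999, 0.054, -0.002], [0.054, -0.999, 0.0], [-0.002, -0.0, -1.0]]
contact_force: [2.3, 0.1, 0.0]
grip_width: 0.0288
```

```bash
python3 - <<'E'
from h import *
for n in('scene','side','wrist'):
    c=cam(n);np.save(n+'1.npy',c,allow_pickle=True); 
    if n=='wrist':save('w5.png',c['img'])
R=Rdown(3.1); print(read_state()['tcp_pos']);
E
sed -i "s/\['w4'\]/['scene1','side1','wrist1']/" m.py; python3 m.py | grep -E "yel"
```

```text
[0.54571107 0.0140791  0.18388418]
scene1 yel [301.6 119.6] 17 [ 0.424 -0.439  0.025] plane36 [ 0.427 -0.43 ] rng [ 0.41  -0.452  0.016] [ 0.429 -0.433  0.031]
scene1 yel [323.1 183.8] 72 [ 0.55  -0.097  0.048] plane36 [ 0.545 -0.104] rng [ 0.521 -0.128  0.023] [ 0.567 -0.077  0.053]
scene1 yel [349.8 184.8] 6 [ 0.468 -0.043  0.039] plane36 [ 0.468 -0.044] rng [ 0.465 -0.047  0.028] [ 0.473 -0.04   0.045]
scene1 yel [332.4 192.9] 75 [ 0.545 -0.046  0.047] plane36 [ 0.541 -0.051] rng [ 0.517 -0.085  0.01 ] [ 0.565 -0.026  0.053]
scene1 yel [342.2 203.6] 66 [0.545 0.014 0.048] plane36 [0.54  0.007] rng [ 0.528 -0.002  0.042] [0.562 0.029 0.053]
scene1 yel [323.7 307.9] 839 [0.804 0.269 0.001] plane36 [0.811 0.28 ] rng [ 0.75   0.211 -0.006] [1.032 0.612 1.188]
side1 yel [330.1 158.6] 17 [0.571 0.036 0.299] plane36 [ 0.653 -0.417] rng [0.556 0.032 0.296] [0.581 0.038 0.302]
side1 yel [350.4 159.7] 10 [0.521 0.033 0.298] plane36 [ 0.581 -0.42 ] rng [0.511 0.026 0.295] [0.526 0.036 0.302]
side1 yel [397.6 163.3] 39 [ 0.414 -0.438  0.025] plane36 [ 0.415 -0.419] rng [ 0.404 -0.451  0.01 ] 
[... 295 characters left out ...]
 117 [0.543 0.018 0.048] plane36 [0.545 0.003] rng [ 0.526 -0.036  0.022] [0.56  0.037 0.053]
side1 yel [225.5 299.9] 901 [0.802 0.271 0.001] plane36 [0.787 0.302] rng [ 0.375  0.212 -0.004] [0.864 1.111 0.924]
wrist1 yel [313.1 194.2] 1316 [0.543 0.013 0.047] plane36 [0.543 0.01 ] rng [ 0.524 -0.016  0.011] [0.561 0.088 0.348]
wrist1 yel [314.2 252.5] 1130 [ 0.546 -0.041  0.047] plane36 [ 0.547 -0.047] rng [ 0.53  -0.079  0.011] [0.564 0.088 0.348]
wrist1 yel [230.  245.5] 160 [ 0.468 -0.041  0.038] plane36 [ 0.468 -0.043] rng [ 0.462 -0.052  0.031] [0.542 0.088 0.348]
wrist1 yel [314.2 303.4] 1073 [ 0.549 -0.094  0.047] plane36 [ 0.549 -0.101] rng [ 0.532 -0.13   0.011] [0.567 0.088 0.348]
```

View pics/w5.png

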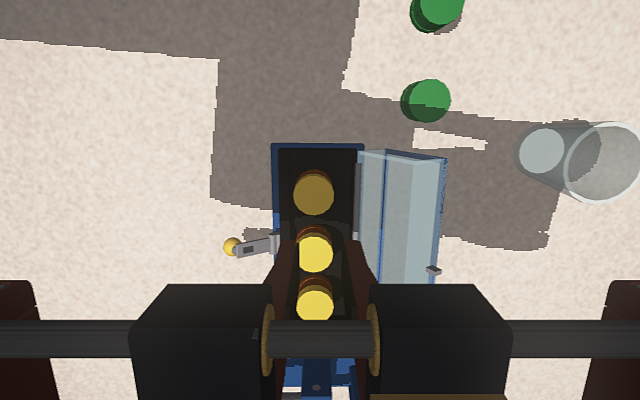

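Three pots stand upright in the case at (313,194), (314,252) and (314,303). The hasp knob is at (231,246) and the beaker at about (570,165). Next is the lid, pushed from behind.

Run:
```python
from h import *
c=np.load('wrist1.npy',allow_pickle=True).item()
print('beaker base',onplane(c,543,152,.002), 'rim',onplane(c,605,160,.085),onplane(c,565,160,.085))
c=np.load('scene1.npy',allow_pickle=True).item();print(onplane(c,298,240,.085),onplane(c,299,250,0))
R=Rdown(3.1)
for q in((130,40,200),(130,30,60),(110,30,66)): print(S(*q));go(S(*q),R)
```

```text
beaker base [0.76427672 0.05527345 0.002     ] rim [0.75861695 0.05963729 0.085     ] [0.72862632 0.0580429  0.085     ]
[0.76015036 0.06408451 0.085     ] [0.75732264 0.05623938 0.        ]
[0.67564661 0.00597171 0.2       ]
d [12.94, 1.52, -1.51] r [0.1, -0.4, 0.0]
[ 0.6761874  -0.00401365  0.06      ]
d [12.84, 2.5, 12.49] r [0.1, -0.4, 0.0]
[ 0.65621667 -0.00509523  0.066     ]
d [10.84, 2.5, 11.87] r [0.1, -0.4, 0.0]
```

Emit:
servo_tool(
  deltas=[
    {"delta_pos": [5,1,-2],"rot": [0,0,0],"grip": 0},
    {"delta_pos": [10,2,-2],"rot": [0,0,0],"grip": 0},
    {"delta_pos": [13,2.5,0],"rot": [0,-0.4,0],"grip": 0},
    {"delta_pos": [13,2.5,5],"rot": [0,-0.4,0],"grip": 0},
    {"delta_pos": [13,2.5,10],"rot": [0,-0.4,0],"grip": 0},
    {"delta_pos": [13,2.5,12.4],"rot": [0,-0.4,0],"grip": 0},
    {"delta_pos": [13,2.5,12.4],"rot": [0,-0.4,0],"grip": 0},
  ],
)

```text
clock: 17.73
tcp_pos: [0.6745, -0.0036, 0.0568]
orientation: [[0.998, 0.054, -0.007], [0.054, -0.999, -0.0], [-0.007, -0.0, -1.0]]
contact_force: [0.8, -0.2, 0.0]
grip_width: 0.0002
```

Emit:
servo_tool(
  deltas=[
    {"delta_pos": [-2,0,-0.2],"rot": [0,0,0],"grip": 0},
    {"delta_pos": [-3.5,0,-1],"rot": [0,0,0],"grip": 0},
    {"delta_pos": [-5,0,-1.7],"rot": [0,0,0],"grip": 0},
    {"delta_pos": [-6.5,0,-2.3],"rot": [0,0,0],"grip": 0},
    {"delta_pos": [-8,0,-2.7],"rot": [0,0,0],"grip": 0},
    {"delta_pos": [-9.5,0,-3],"rot": [0,0,0],"grip": 0},
    {"delta_pos": [-11,0,-3.3],"rot": [0,0,0],"grip": 0},
    {"delta_pos": [-11.8,0,-3.5],"rot": [0,0,0],"grip": 0},
    {"delta_pos": [-11.8,0,-3.5],"rot": [0,0,0],"grip": 0},
  ],
)

```text
clock: 18.85
tcp_pos: [0.5558, -0.01, 0.0924]
orientation: [[0.998, 0.054, -0.008], [0.054, -0.999, -0.0], [-0.008, -0.0, -1.0]]
contact_force: [0.6, -0.5, 0.2]
grip_width: 0.0006
```

Run:
```python
from h import *
c=cam('scene');a=c['img'][130:230,260:380];d=cam('side')['img'][140:280,250:418]
save('l1.png',np.hstack([cv2.resize(a,(400,333)),cv2.resize(d,(400,333))]))
print(read_state()['tcp_pos'],read_state()['contact_force'])
```

```text
[ 0.55714393 -0.01006547  0.09251139] [ 0.66998993  0.31751383 -0.40524798]
```

View pics/l1.png

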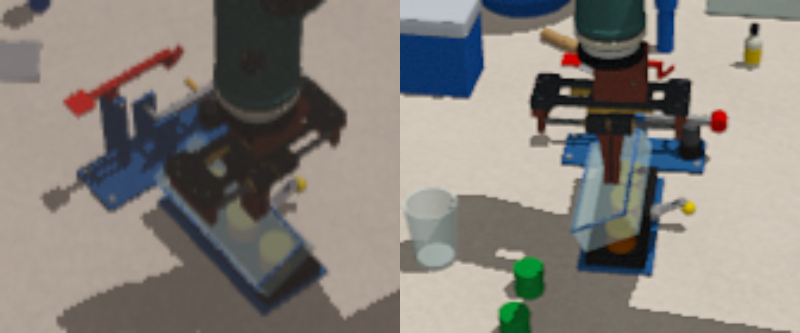

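Run:
```python
from h import *
R=Rdown(93.1)
go(S(-80,0,110),R)
```

```text
d [-9.09, 3.04, -1.69] r [-0.3, 0.3, -90.0]
```

Emit:
servo_tool(
  deltas=[
    {"delta_pos": [0,0,-5],"rot": [0,0,0],"grip": 0},
    {"delta_pos": [-1,0,-8],"rot": [0,0,-10],"grip": 0.4},
    {"delta_pos": [-2,1,-8],"rot": [0,0,-20],"grip": 0.4},
    {"delta_pos": [-3,1,-8],"rot": [0,0,-30],"grip": 0.4},
    {"delta_pos": [-4,2,-8],"rot": [0,0,-40],"grip": 0.4},
    {"delta_pos": [-6,3,-8],"rot": [0,0,-50],"grip": 0.4},
    {"delta_pos": [-8,3,-8],"rot": [0,0,-60],"grip": 0.4},
    {"delta_pos": [-9.1,3,-8],"rot": [0,0,-70],"grip": 0.4},
    {"delta_pos": [-9.1,3,-6],"rot": [0,0,-80],"grip": 0.4},
    {"delta_pos": [-9.1,3,-3],"rot": [0,0,-90],"grip": 0.4},
  ],
)

```text
clock: 20.2
tcp_pos: [0.4697, -0.0453, 0.1234]
orientation: [[-0.06, 0.998, -0.004], [0.998, 0.06, -0.001], [-0.001, -0.004, -1.0]]
contact_force: [0.5, -0.1, -0.5]
grip_width: 0.0355
```

Emit:
servo_tool(
  deltas=[
    {"delta_pos": [0,0,0],"rot": [0,0,0],"grip": 0.4},
    {"delta_pos": [0,0,0],"rot": [0,0,0],"grip": 0.4},
    {"delta_pos": [0,0,0],"rot": [0,0,0],"grip": 0.4},
    {"delta_pos": [0,0,0],"rot": [0,0,0],"grip": 0.4},
  ],
)

```text
clock: 20.7
tcp_pos: [0.4704, -0.0455, 0.1242]
orientation: [[-0.059, 0.998, -0.002], [0.998, 0.059, -0.001], [-0.001, -0.002, -1.0]]
contact_force: [-0.4, 0.3, 0.1]
grip_width: 0.0349
```

```bash
python3 - <<'E'
from h import *
c=cam('wrist');save('w6.png',c['img']);np.save('w6.npy',c,allow_pickle=True)
R=Rdown(93.1); go(S(-80,0,20),R); print(read_state()['tcp_pos'])
E
sed -i "s/\['scene1','side1','wrist1'\]/['w6']/" m.py; python3 m.py | grep -E "yel|red"
```

```text
d [0.04, -0.19, 10.4] r [-0.1, 0.1, 0.3]
[ 0.47024223 -0.04542522  0.12403128]
w6 yel [320.  206.1] 334 [ 0.466 -0.047  0.038] plane36 [ 0.466 -0.046] rng [ 0.397 -0.055 -0.001] [ 0.483 -0.038  0.285]
w6 red [ 76.  171.8] 1303 [ 0.444 -0.196  0.071] plane36 [ 0.452 -0.22 ] rng [ 0.397 -0.209  0.062] [ 0.456 -0.05   0.285]
```

View pics/w6.png

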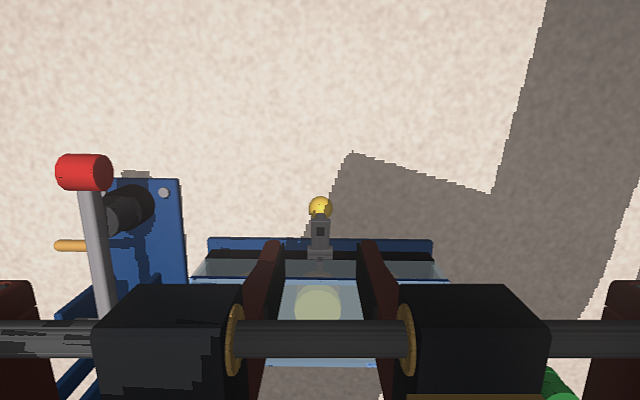

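Emit:
servo_tool(
  deltas=[
    {"delta_pos": [0,-0.3,5],"rot": [0,0,0],"grip": 0.4},
    {"delta_pos": [0,-0.3,9],"rot": [0,0,0],"grip": 0.4},
    {"delta_pos": [0,-0.3,10.4],"rot": [0,0,0],"grip": 0.4},
    {"delta_pos": [0,-0.3,10.4],"rot": [0,0,0],"grip": 0.4},
    {"delta_pos": [0,-0.3,10.4],"rot": [0,0,0],"grip": 0},
    {"delta_pos": [0,-0.3,10.4],"rot": [0,0,0],"grip": 0},
    {"delta_pos": [0,-0.3,10.4],"rot": [0,0,0],"grip": 0},
    {"delta_pos": [0,-0.3,10.4],"rot": [0,0,0],"grip": 0},
  ],
  force=25,
)

```text
clock: 21.75
tcp_pos: [0.4679, -0.0458, 0.0206]
orientation: [[-0.059, 0.998, -0.0], [0.998, 0.059, -0.002], [-0.002, -0.001, -1.0]]
contact_force: [1.7, 0.9, 1.0]
grip_width: 0.016
```

Emit:
servo_tool(
  deltas=[
    {"delta_pos": [0,0.2,-0.73],"rot": [0,0,0],"grip": 0},
    {"delta_pos": [0,0.55,-1.4],"rot": [0,0,0],"grip": 0},
    {"delta_pos": [0,1.03,-2.0],"rot": [0,0,0],"grip": 0},
    {"delta_pos": [0,1.6,-2.5],"rot": [0,0,0],"grip": 0},
    {"delta_pos": [0,2.1,-2.8],"rot": [0,0,0],"grip": 0},
    {"delta_pos": [0,2.5,-2.95],"rot": [0,0,0],"grip": 0},
    {"delta_pos": [0,2.8,-3.0],"rot": [0,0,0],"grip": 0},
    {"delta_pos": [0,2.9,-3.0],"rot": [0,0,0],"grip": 0},
  ],
)

```text
clock: 22.75
tcp_pos: [0.4965, -0.0442, 0.0509]
orientation: [[-0.06, 0.998, -0.002], [0.998, 0.06, -0.002], [-0.002, -0.002, -1.0]]
contact_force: [-6.3, -3.0, 7.1]
grip_width: 0.0164
```

Run:
```python
from h import *
c=cam('wrist');save('w7.png',c['img']);d=cam('side')['img'][140:280,250:418];save('s7.png',d,4)
s=read_state();print(s['tcp_pos'],s['contact_force'],s['grip_width'], 'expect knob',S(-55.7,0,59.8))
```

```text
[ 0.49649953 -0.0442032   0.05089766] [-4.27664246 -2.75074573  6.47994332] 0.016741002700938024 expect knob [ 0.49238151 -0.04401219  0.0598    ]
```

View pics/w7.png

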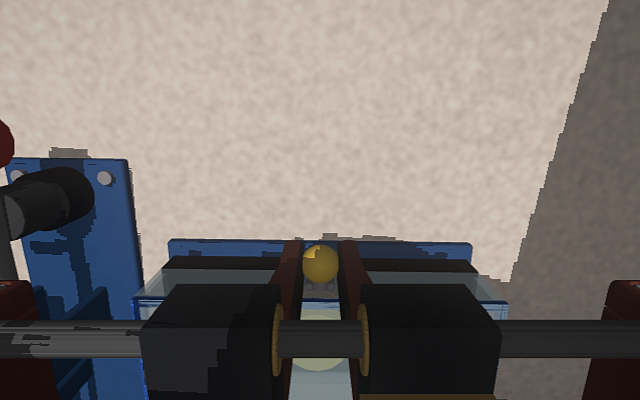

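Emit:
servo_tool(
  deltas=[
    {"delta_pos": [0,0,0],"rot": [0,0,0],"grip": 0.4},
    {"delta_pos": [0,0,0],"rot": [0,0,0],"grip": 0.4},
    {"delta_pos": [0,0,0],"rot": [0,0,0],"grip": 0.4},
    {"delta_pos": [0,-0.5,-3],"rot": [0,0,0],"grip": 0.4},
    {"delta_pos": [0,-3,-8],"rot": [0,0,0],"grip": 0.5},
    {"delta_pos": [0,-5,-13],"rot": [0,0,0],"grip": 0.5},
    {"delta_pos": [0,-5,-13],"rot": [0,0,0],"grip": 0.5},
  ],
)

```text
clock: 23.72
tcp_pos: [0.4483, -0.0473, 0.1843]
orientation: [[-0.059, 0.998, 0.005], [0.998, 0.059, -0.004], [-0.004, 0.005, -1.0]]
contact_force: [-0.2, -0.7, -0.6]
grip_width: 0.0438
```

```bash
python3 - <<'E'
from h import *
c=cam('wrist');np.save('w8.npy',c,allow_pickle=True)
d=cam('side');np.save('side2.npy',d,allow_pickle=True)
e=cam('scene');np.save('scene2.npy',e,allow_pickle=True)
a=np.hstack([cv2.resize(c['img'][130:300,220:424],(400,333)),cv2.resize(d['img'][140:280,270:438],(400,333))]);save('c8.png',a)
R=Rdown(93.1);b=(-110)
q=S(-110,-150,70);print(read_state()['tcp_pos'],q);go(S(-110,-150,120),R);go(S(-110,-150,53),R)
E
sed -i "s/\['w6'\]/['w8','side2','scene2']/" m.py; python3 m.py | grep -E "yel|red"
```

```text
[ 0.44679674 -0.04681914  0.18038126] [ 0.44627279 -0.19672917  0.07      ]
d [-14.95, -0.93, 6.06] r [-0.1, 0.1, 0.3]
d [-14.94, -0.92, 12.76] r [-0.1, 0.1, 0.3]
w8 yel [320.9 248. ] 307 [ 0.49  -0.045  0.065] plane36 [ 0.503 -0.044] rng [ 0.373 -0.053  0.057] [ 0.501 -0.037  0.345]
w8 red [132.3 184.2] 738 [ 0.443 -0.197  0.071] plane36 [ 0.452 -0.215] rng [ 0.373 -0.209  0.062] [ 0.456 -0.052  0.345]
w8 red [ 75.2 305.6] 342 [ 0.522 -0.214  0.128] plane36 [ 0.578 -0.282] rng [ 0.373 -0.219  0.116] [ 0.525 -0.052  0.345]
side2 yel [397.7 163.4] 38 [ 0.414 -0.438  0.025] plane36 [ 0.415 -0.418] rng [ 0.404 -0.449  0.009] [ 0.425 -0.43   0.037]
side2 yel [362.1 218.9] 22 [ 0.494 -0.038  0.066] plane36 [ 0.498 -0.078] rng [ 0.488 -0.049  0.057] [ 0.5  -0.03  0.07]
side2 yel [225.5 299.9] 903 [0.802 0.271 0.001] plane36 [0.787 0.302] rng [ 0.375  0.21  -0.006] [0.862 1.111 0.924]
side2 red [338.3 165.9] 137 [ 0.598 -0.208  0.135] plane36 [ 0.616 -0.371] rng [ 0.375 -0.448  0.001] [0.695 1.111 0.924]
side2 red [383.7 190.8] 41 [ 0.444 -0.185  0.07 ] plane36 [ 0.448 -0.238] rng [ 0.437 -0.317  0.   ] [ 0.453 -0.015  0.188]
scene2 yel [301.7 119.6] 15 [ 0.422 -0.442  0.022] plane36 [ 0.427 -0.43 ] rng [ 0.41  -0.445  0.014] [ 0.432 -0.436  0.039]
scene2 yel [344.5 183.5] 12 [ 0.496 -0.041  0.067] plane36 [ 0.48 -0.06] rng [ 0.488 -0.047  0.06 ] [ 0.5   -0.037  0.073]
scene2 yel [323.7 307.9] 839 [0.804 0.269 0.001] plane36 [0.811 0.28 ] rng [ 0.75   0.211 -0.006] [1.032 0.612 1.188]
scene2 red [292.1 155.4] 84 [ 0.619 -0.21   0.136] plane36 [ 0.565 -0.287] rng [ 0.524 -0.222  0.131] [ 0.655 -0.194  0.141]
scene2 red [330.3 150.8] 22 [ 0.45  -0.194  0.072] plane36 [ 0.43  -0.221] rng [ 0.44  -0.205  0.065] [ 0.455 -0.184  0.079]
```

View pics/c8.png

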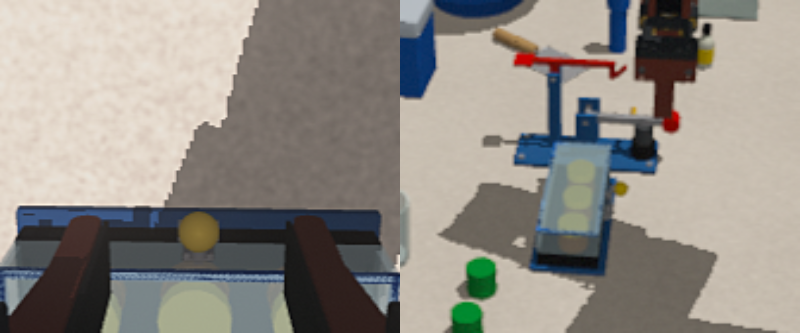

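Emit:
servo_tool(
  deltas=[
    {"delta_pos": [-5,-0.3,0],"rot": [0,0,0.3],"grip": 0.55},
    {"delta_pos": [-10,-0.6,0],"rot": [0,0,0.3],"grip": 0.55},
    {"delta_pos": [-15,-0.9,1],"rot": [0,0,0.3],"grip": 0.55},
    {"delta_pos": [-15,-0.9,5],"rot": [0,0,0.3],"grip": 0.55},
    {"delta_pos": [-15,-0.9,7.5],"rot": [0,0,0.3],"grip": 0.55},
    {"delta_pos": [-15,-0.9,8],"rot": [0,0,0.3],"grip": 0.55},
    {"delta_pos": [-15,-0.9,8],"rot": [0,0,0.3],"grip": 0.55},
  ],
)

```text
clock: 24.75
tcp_pos: [0.4464, -0.1969, 0.0999]
orientation: [[-0.055, 0.999, -0.003], [0.999, 0.055, -0.001], [-0.001, -0.003, -1.0]]
contact_force: [0.4, 0.6, 0.8]
grip_width: 0.0481
```

```bash
python3 - <<'E'
from h import *
c=cam('wrist');save('w9.png',c['img']);np.save('w9.npy',c,allow_pickle=True)
R=Rdown(93.1); go(S(-110,-150,53),R); print(read_state()['tcp_pos'])
P=np.load('w8.npy',allow_pickle=True).item();q=cloud(P);
for u in(260,320,380): print('lid z',q[325,u] if u!=320 else q[318,u])
e=np.load('scene2.npy',allow_pickle=True).item();q=cloud(e)
f=(np.abs(q[...,0]-.55)<.03)&(np.abs(q[...,1]+.04)<.08); print(np.percentile(q[f][:,2],[5,25,50,75,95]))
E
sed -i "s/\['w8','side2','scene2'\]/['w9']/" m.py; python3 m.py | grep -E "yel|red"
```

```text
d [0.06, -0.06, 4.76] r [-0.1, 0.1, 0.0]
[ 0.44695692 -0.19718734  0.10061906]
lid z [ 0.41996799 -0.06214343  0.27834295]
lid z [ 0.56210953 -0.04165943  0.05915904]
lid z [ 0.41870837 -0.03629516  0.27783624]
[0.05668511 0.05897548 0.06083289 0.06237981 0.06470487]
w9 yel [564.2 309.5] 24 [ 0.486 -0.042  0.064] plane36 [ 0.502 -0.02 ] rng [ 0.485 -0.045  0.06 ] [ 0.489 -0.04   0.066]
w9 red [320.1 235.1] 1520 [ 0.443 -0.198  0.071] plane36 [ 0.456 -0.197] rng [ 0.373 -0.211  0.014] [ 0.477 -0.186  0.261]
```

View pics/w9.png

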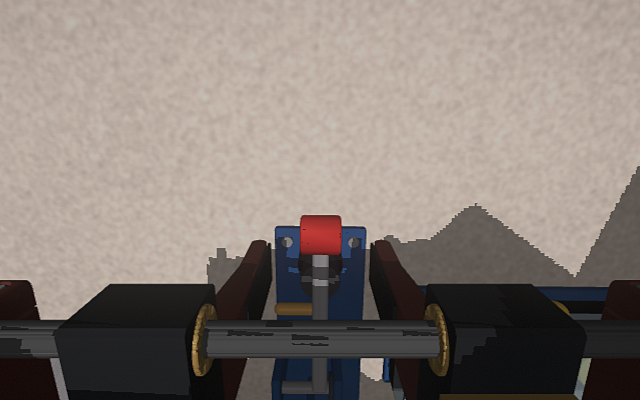

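The lid top measures 61 mm, so it is shut. The roller at (320,235) sits centred between the fingers.

Emit:
servo_tool(
  deltas=[
    {"delta_pos": [0,0,3],"rot": [0,0,0],"grip": 0.5},
    {"delta_pos": [0,0,4.7],"rot": [0,0,0],"grip": 0.5},
    {"delta_pos": [0,0,4.7],"rot": [0,0,0],"grip": 0.5},
    {"delta_pos": [0,0,4.7],"rot": [0,0,0],"grip": 0},
    {"delta_pos": [0,0,4.7],"rot": [0,0,0],"grip": 0},
    {"delta_pos": [0,0,4.7],"rot": [0,0,0],"grip": 0},
    {"delta_pos": [0,0,4.7],"rot": [0,0,0],"grip": 0},
  ],
  force=55,
)

```text
clock: 25.68
tcp_pos: [0.4475, -0.1968, 0.0545]
orientation: [[-0.054, 0.999, -0.0], [0.999, 0.054, -0.001], [-0.001, -0.0, -1.0]]
contact_force: [1.3, 4.7, 6.7]
grip_width: 0.0239
```

Emit:
servo_tool(
  deltas=[
    {"delta_pos": [0,0.22,-2.2],"rot": [0,0,0],"grip": 0},
    {"delta_pos": [0,0.87,-4.3],"rot": [0,0,0],"grip": 0},
    {"delta_pos": [0,1.92,-6.2],"rot": [0,0,0],"grip": 0},
    {"delta_pos": [0,3.34,-7.9],"rot": [0,0,0],"grip": 0},
    {"delta_pos": [0,5.06,-9.3],"rot": [0,0,0],"grip": 0},
    {"delta_pos": [0,6.5,-10.1],"rot": [0,0,0],"grip": 0},
    {"delta_pos": [0,7.5,-10.5],"rot": [0,0,0],"grip": 0},
    {"delta_pos": [0,8.6,-10.75],"rot": [0,0,0],"grip": 0},
    {"delta_pos": [0,8.6,-10.75],"rot": [0,0,0],"grip": 0},
  ],
)

```text
clock: 26.8
tcp_pos: [0.5302, -0.1928, 0.161]
orientation: [[-0.055, 0.998, -0.008], [0.998, 0.055, -0.002], [-0.002, -0.008, -1.0]]
contact_force: [-8.3, -5.1, -3.0]
grip_width: 0.0233
```

```bash
cat > st.py <<'E'
from h import *
import sys
k=sys.argv[1]
s=read_state();print(s['clock'],s['tcp_pos'],s['contact_force'],s['grip_width'])
for n in('side','scene','wrist'):
    c=cam(n);np.save(k+n+'.npy',c,allow_pickle=True);P=cloud(c)
    hsv=cv2.cvtColor(c['img'],cv2.COLOR_RGB2HSV);m=cv2.inRange(hsv,(0,150,60),(8,255,255))
    kk,l,st,ce=cv2.connectedComponentsWithStats(m)
    for i in range(1,kk):
        if st[i,4]<8: continue
        q=P[l==i];Q=(q-O)@Ro.from_euler('z',YAW,degrees=True).as_matrix()*1000
        Q=Q[(abs(Q[:,0])<150)&(abs(Q[:,1]+160)<40)&(Q[:,2]>30)&(Q[:,2]<210)]
        if len(Q)<6: continue
        print(n,ce[i].round(),len(Q),'S med',np.median(Q,0).round(),'min',np.percentile(Q,5,0).round(),'max',np.percentile(Q,95,0).round())
E
python3 st.py k1
```

```text
26.8 [ 0.53023114 -0.19275009  0.16100594] [-8.34169984 -5.08651369 -3.0382308 ] 0.023336386656412047
side [349. 156.] 203 S med [  -9. -162.  138.] min [ -42. -177.  131.] max [  87. -126.  202.]
scene [292. 156.] 78 S med [  65. -171.  135.] min [ -25. -182.  132.] max [  94. -162.  138.]
wrist [313. 239.] 3306 S med [ -41. -154.  173.] min [ -49. -174.  123.] max [ -30. -141.  177.]
wrist [293. 313.] 29 S med [  18. -167.  134.] min [ -17. -167.  133.] max [  23. -163.  188.]
wrist [291. 383.] 854 S med [  72. -170.  134.] min [  53. -177.  132.] max [  80. -160.  135.]
```

Emit:
servo_tool(
  deltas=[
    {"delta_pos": [0,0.8,0],"rot": [0,0,0],"grip": 0},
    {"delta_pos": [0,1.4,0.1],"rot": [0,0,0],"grip": 0},
    {"delta_pos": [0,2.0,0.2],"rot": [0,0,0],"grip": 0},
    {"delta_pos": [0,2.0,0.2],"rot": [0,0,0],"grip": 0},
  ],
)

```text
clock: 27.45
tcp_pos: [0.5485, -0.1921, 0.1623]
orientation: [[-0.055, 0.998, -0.009], [0.998, 0.055, -0.004], [-0.003, -0.009, -1.0]]
contact_force: [-11.8, 1.0, 26.6]
grip_width: 0.0232
```

```bash
python3 st.py k2
python3 - <<'E'
from h import *
c=np.load('k2wrist.npy',allow_pickle=True).item();d=np.load('k2side.npy',allow_pickle=True).item()
save('k2.png',np.hstack([cv2.resize(c['img'][180:400,180:444],(400,333)),cv2.resize(d['img'][130:230,280:400],(400,333))]))
E
```

```text
27.45 [ 0.54852577 -0.19206163  0.1623298 ] [-11.75037364   1.03881934  26.64690631] 0.023159649999478452
side [351. 151.] 91 S med [ -18. -136.  181.] min [ -30. -154.  165.] max [  -2. -126.  203.]
side [333. 165.] 103 S med [  49. -168.  135.] min [  -3. -178.  128.] max [  91. -159.  138.]
scene [291. 156.] 75 S med [  68. -172.  135.] min [ -13. -180.  132.] max [  93. -162.  139.]
wrist [309. 227.] 3924 S med [ -28. -157.  176.] min [ -43. -175.  124.] max [ -14. -141.  180.]
wrist [294. 310.] 34 S med [  38. -167.  134.] min [  21. -168.  114.] max [  42. -165.  154.]
wrist [295. 376.] 1005 S med [  83. -167.  134.] min [  72. -176.  133.] max [  95. -159.  135.]
```

View pics/k2.png

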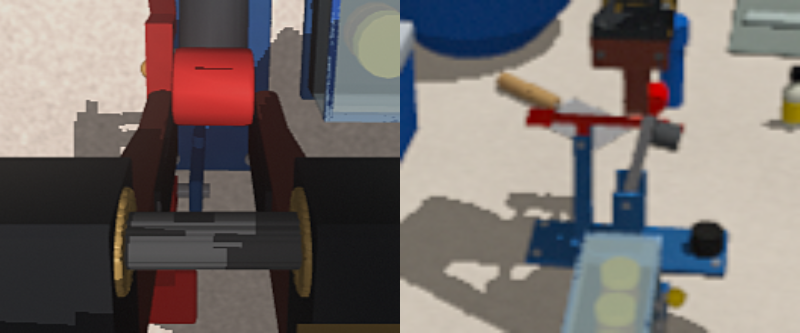

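Emit:
servo_tool(
  deltas=[
    {"delta_pos": [0,0.4,-0.4],"rot": [0,0,0],"grip": 0},
    {"delta_pos": [0,0.6,-0.4],"rot": [0,0,0],"grip": 0},
    {"delta_pos": [0,0.6,-0.4],"rot": [0,0,0],"grip": 0},
  ],
)

```text
clock: 27.98
tcp_pos: [0.5495, -0.1918, 0.1628]
orientation: [[-0.056, 0.998, -0.02], [0.998, 0.056, -0.003], [-0.002, -0.02, -1.0]]
contact_force: [-5.9, -6.0, -16.6]
grip_width: 0.0234
```

```bash
python3 st.py k3
```

```text
27.975 [ 0.54946443 -0.19181755  0.16283615] [ -5.8504817   -6.0243006  -16.60523081] 0.023394982749790422
side [350. 151.] 93 S med [ -16. -134.  181.] min [ -30. -155.  165.] max [  -1. -126.  207.]
side [333. 165.] 103 S med [  49. -168.  135.] min [  -3. -179.  129.] max [  91. -159.  138.]
scene [290. 156.] 76 S med [  66. -171.  135.] min [  -7. -180.  133.] max [  94. -163.  139.]
wrist [309. 226.] 3909 S med [ -26. -157.  177.] min [ -43. -175.  125.] max [ -13. -141.  181.]
wrist [294. 314.] 21 S med [  40. -167.  134.] min [   3. -168.  133.] max [  42. -163.  192.]
wrist [294. 376.] 953 S med [  84. -167.  134.] min [  72. -175.  133.] max [  95. -159.  135.]
```

Emit:
servo_tool(
  deltas=[
    {"delta_pos": [0,-0.5,0.1],"rot": [0,0,0],"grip": 0},
    {"delta_pos": [0,-1.0,0.25],"rot": [0,0,0],"grip": 0},
    {"delta_pos": [0,-1.5,0.4],"rot": [0,0,0],"grip": 0},
    {"delta_pos": [0,-2.0,0.5],"rot": [0,0,0],"grip": 0},
    {"delta_pos": [0,-2.3,0.5],"rot": [0,0,0],"grip": 0},
  ],
)

```text
clock: 28.75
tcp_pos: [0.5292, -0.193, 0.1584]
orientation: [[-0.055, 0.998, -0.013], [0.998, 0.055, -0.003], [-0.002, -0.013, -1.0]]
contact_force: [10.3, 2.8, -9.9]
grip_width: 0.0226
```

```bash
python3 st.py k4
```

```text
28.75 [ 0.52921233 -0.19300997  0.15837176] [10.28461464  2.81334254 -9.94099767] 0.022595154316142903
side [350. 157.] 225 S med [ -19. -157.  140.] min [ -47. -176.  132.] max [  87. -126.  199.]
scene [303. 149.] 30 S med [  -3. -172.  135.] min [ -31. -175.  133.] max [  30. -167.  139.]
scene [286. 159.] 51 S med [  80. -172.  136.] min [  43. -181.  133.] max [  95. -162.  139.]
wrist [313. 233.] 3290 S med [ -44. -154.  172.] min [ -53. -173.  123.] max [ -33. -141.  175.]
wrist [294. 316.] 14 S med [  18. -167.  134.] min [  16. -167.  133.] max [  20. -167.  135.]
wrist [290. 383.] 760 S med [  68. -170.  134.] min [  50. -176.  132.] max [  77. -161.  135.]
```

Emit:
servo_tool(
  deltas=[
    {"delta_pos": [0,0.2,0],"rot": [0,0,0],"grip": 0.5},
    {"delta_pos": [0,0.2,0],"rot": [0,0,0],"grip": 0.5},
    {"delta_pos": [0,0.2,0],"rot": [0,0,0],"grip": 0.5},
    {"delta_pos": [0,0.2,-3],"rot": [0,0,0],"grip": 0.5},
    {"delta_pos": [0,0.2,-7],"rot": [0.9,0,0],"grip": 0.5},
  ],
)

```text
clock: 29.52
tcp_pos: [0.5309, -0.1923, 0.2281]
orientation: [[-0.055, 0.998, -0.032], [0.998, 0.055, -0.002], [-0.0, -0.032, -0.999]]
contact_force: [1.0, -1.6, 0.5]
grip_width: 0.0442
```

```bash
python3 st.py k5
python3 - <<'E'
from h import *
R=Rdown(93.1); go(S(85,-170,180),R);go(S(85,-170,140),R)
d=np.load('k5side.npy',allow_pickle=True).item();e=np.load('k5scene.npy',allow_pickle=True).item()
save('k5.png',np.hstack([cv2.resize(e['img'][120:220,260:380],(400,333)),cv2.resize(d['img'][130:230,280:400],(400,333))]))
E
```

```text
29.525 [ 0.53090618 -0.19228523  0.2280943 ] [ 0.95752534 -1.6083195   0.46659336] 0.04419504296659624
side [362. 161.] 56 S med [ -42. -140.  170.] min [ -50. -157.  159.] max [ -33. -136.  177.]
side [335. 166.] 113 S med [  46. -167.  135.] min [ -16. -179.  131.] max [  91. -158.  139.]
scene [315. 141.] 41 S med [ -38. -147.  173.] min [ -48. -160.  163.] max [ -31. -138.  178.]
scene [293. 155.] 84 S med [  56. -171.  135.] min [ -25. -179.  132.] max [  94. -163.  140.]
wrist [297. 248.] 1797 S med [   9. -171.  134.] min [ -44. -176.  124.] max [  70. -167.  135.]
wrist [323. 191.] 1241 S med [ -44. -151.  173.] min [ -53. -161.  166.] max [ -33. -141.  175.]
d [-1.85, 10.86, 4.79] r [-1.4, 0.3, 0.1]
d [-1.83, 10.96, 8.79] r [-1.4, 0.3, 0.1]
```

View pics/k5.png

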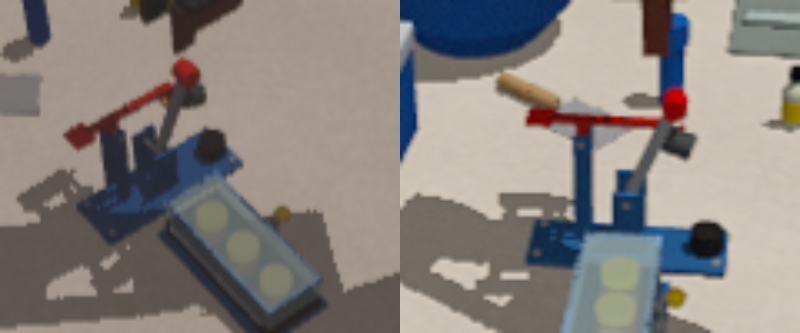

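The arm holds itself with the roller at S (-41, -150, 164), about 1.2 rad. Next, the trigger press.

Emit:
servo_tool(
  deltas=[
    {"delta_pos": [-0.6,4,0],"rot": [-0.7,0.3,0],"grip": 0},
    {"delta_pos": [-1.3,8,1],"rot": [-1.4,0.3,0],"grip": 0},
    {"delta_pos": [-1.85,10.9,3],"rot": [-1.4,0.3,0],"grip": 0},
    {"delta_pos": [-1.85,10.9,6],"rot": [-1.4,0.3,0],"grip": 0},
    {"delta_pos": [-1.85,10.9,8],"rot": [-1.4,0.3,0],"grip": 0},
    {"delta_pos": [-1.85,10.9,8],"rot": [-1.4,0.3,0],"grip": 0},
  ],
)

```text
clock: 30.42
tcp_pos: [0.6393, -0.2055, 0.1447]
orientation: [[-0.055, 0.998, -0.006], [0.998, 0.055, 0.003], [0.004, -0.006, -1.0]]
contact_force: [-0.0, -0.5, 0.4]
grip_width: 0.0007
```

Run:
```python
from h import *
s=read_state();print(s['tcp_pos'],s['grip_width'],s['contact_force'])
go(S(85,-170,136),Rdown(93.1))
```

```text
[ 0.63925684 -0.20545233  0.1446729 ] 0.000736953989210848 [-0.02100336 -0.54435552  0.36044356]
d [-0.09, 0.28, 0.87] r [-0.4, -0.2, 0.1]
```

Emit:
servo_tool(
  deltas=[
    {"delta_pos": [-0.1,0.25,0.8],"rot": [0,0,0],"grip": 0},
    {"delta_pos": [-0.1,0.25,1.2],"rot": [0,0,0],"grip": 0},
    {"delta_pos": [-0.1,0.25,1.5],"rot": [0,0,0],"grip": 0},
    {"delta_pos": [-0.1,0.25,1.8],"rot": [0,0,0],"grip": 0},
    {"delta_pos": [-0.1,0.25,1.8],"rot": [0,0,0],"grip": 0},
  ],
)

```text
clock: 31.05
tcp_pos: [0.6452, -0.2067, 0.129]
orientation: [[-0.055, 0.998, 0.001], [0.998, 0.055, 0.002], [0.002, 0.001, -1.0]]
contact_force: [3.9, 1.4, 5.8]
grip_width: 0.0006
```

```bash
python3 st.py p1
```

```text
31.05 [ 0.64523759 -0.20667642  0.1289911 ] [3.94121707 1.36964971 5.75051616] 0.0005950901664130303
side [327. 159.] 167 S med [  52. -164.  140.] min [ -29. -175.  128.] max [  94. -158.  161.]
side [383. 190.] 48 S med [-109. -141.   71.] min [-118. -157.   60.] max [-102. -133.   77.]
scene [308. 145.] 24 S med [ -20. -171.  146.] min [ -42. -175.  140.] max [  -1. -164.  150.]
scene [331. 151.] 28 S med [-107. -146.   72.] min [-116. -158.   66.] max [-100. -138.   75.]
scene [282. 164.] 8 S med [  96. -166.  129.] min [  91. -178.  125.] max [  99. -158.  131.]
wrist [319. 129.] 6261 S med [  22. -172.  139.] min [ -19. -181.  127.] max [  79. -167.  146.]
wrist [320. 270.] 16 S med [  87. -171.  141.] min [  83. -171.  140.] max [  89. -171.  142.]
```

Tap 1 landed: the roller is back at S (-108, -150). Return for the second.

Run:
```python
from h import *
go(S(-110,-150,190),Rdown(93.1));go(S(-110,-150,100),Rdown(93.1))
```

```text
d [2.1, -19.8, -6.11] r [0.1, -0.1, 0.1]
d [2.08, -19.81, 2.89] r [0.1, -0.1, 0.1]
```

Emit:
servo_tool(
  deltas=[
    {"delta_pos": [0,0,-3],"rot": [0,0,0],"grip": 0},
    {"delta_pos": [0.2,-2,-7],"rot": [0,0,0],"grip": 0},
    {"delta_pos": [0.8,-8,-7],"rot": [0,0,0],"grip": 0.5},
    {"delta_pos": [1.6,-14,-7],"rot": [0,0,0],"grip": 0.55},
    {"delta_pos": [2.1,-19.8,-6],"rot": [0,0,0],"grip": 0.55},
    {"delta_pos": [2.1,-19.8,-3],"rot": [0,0,0],"grip": 0.55},
    {"delta_pos": [2.1,-19.8,1],"rot": [0,0,0],"grip": 0.55},
    {"delta_pos": [2.1,-19.8,2.9],"rot": [0,0,0],"grip": 0.55},
    {"delta_pos": [2.1,-19.8,2.9],"rot": [0,0,0],"grip": 0.55},
    {"delta_pos": [2.1,-19.8,2.9],"rot": [0,0,0],"grip": 0.55},
  ],
)

```text
clock: 32.45
tcp_pos: [0.4471, -0.1971, 0.1009]
orientation: [[-0.055, 0.998, 0.002], [0.998, 0.055, 0.001], [0.001, 0.002, -1.0]]
contact_force: [0.7, 0.0, -0.0]
grip_width: 0.0482
```

```bash
python3 st.py q1|grep -v side
python3 - <<'E'
from h import *
go(S(-110,-150,53),Rdown(93.1))
E
```

```text
32.45 [ 0.44711485 -0.19706103  0.10085737] [ 0.70948583  0.03948772 -0.02329693] 0.04822336943708536
scene [306. 148.] 21 S med [ -15. -170.  136.] min [ -41. -176.  130.] max [  14. -166.  138.]
scene [330. 151.] 29 S med [-106. -147.   72.] min [-115. -159.   63.] max [-100. -137.   76.]
scene [286. 159.] 55 S med [  80. -170.  136.] min [  36. -181.  132.] max [  96. -159.  139.]
wrist [321. 232.] 1559 S med [-114. -150.   71.] min [-122. -161.   63.] max [-102. -140.   73.]
d [0.04, -0.1, 4.8] r [0.2, -0.0, 0.1]
```

Same cock motion, ending with the further lead (y +10.6).

Emit:
servo_tool(
  deltas=[
    {"delta_pos": [0,0,3],"rot": [0,0,0],"grip": 0.5},
    {"delta_pos": [0,-0.1,4.8],"rot": [0,0,0],"grip": 0.5},
    {"delta_pos": [0,-0.1,4.8],"rot": [0,0,0],"grip": 0.5},
    {"delta_pos": [0,-0.1,4.8],"rot": [0,0,0],"grip": 0},
    {"delta_pos": [0,-0.1,4.8],"rot": [0,0,0],"grip": 0},
    {"delta_pos": [0,-0.1,4.8],"rot": [0,0,0],"grip": 0},
    {"delta_pos": [0,-0.1,4.8],"rot": [0,0,0],"grip": 0},
  ],
  force=55,
)

```text
clock: 33.48
tcp_pos: [0.447, -0.1969, 0.0538]
orientation: [[-0.054, 0.999, 0.004], [0.999, 0.054, 0.001], [0.0, 0.004, -1.0]]
contact_force: [-0.6, 3.5, 6.7]
grip_width: 0.0237
```

Emit:
servo_tool(
  deltas=[
    {"delta_pos": [0,0.22,-2.2],"rot": [0,0,0],"grip": 0},
    {"delta_pos": [0,0.87,-4.3],"rot": [0,0,0],"grip": 0},
    {"delta_pos": [0,1.92,-6.2],"rot": [0,0,0],"grip": 0},
    {"delta_pos": [0,3.34,-7.9],"rot": [0,0,0],"grip": 0},
    {"delta_pos": [0,5.06,-9.3],"rot": [0,0,0],"grip": 0},
    {"delta_pos": [0,6.5,-10.1],"rot": [0,0,0],"grip": 0},
    {"delta_pos": [0,7.8,-10.6],"rot": [0,0,0],"grip": 0},
    {"delta_pos": [0,9.0,-10.8],"rot": [0,0,0],"grip": 0},
    {"delta_pos": [0,10.2,-10.8],"rot": [0,0,0],"grip": 0},
    {"delta_pos": [0,10.6,-10.8],"rot": [0,0,0],"grip": 0},
  ],
)

```text
clock: 34.72
tcp_pos: [0.5502, -0.1918, 0.1634]
orientation: [[-0.055, 0.998, -0.0], [0.998, 0.055, -0.001], [-0.001, -0.0, -1.0]]
contact_force: [-10.9, -3.3, 13.5]
grip_width: 0.0234
```

```bash
python3 st.py q2
```

```text
34.725 [ 0.55017818 -0.19184078  0.16344236] [-10.89723317  -3.26997765  13.4575944 ] 0.023372291829615432
side [351. 151.] 91 S med [ -16. -133.  180.] min [ -27. -156.  166.] max [  -1. -125.  206.]
side [332. 165.] 100 S med [  52. -168.  136.] min [  -1. -177.  130.] max [  91. -160.  139.]
scene [290. 156.] 73 S med [  70. -172.  135.] min [  -8. -180.  132.] max [  94. -161.  139.]
wrist [309. 227.] 3923 S med [ -25. -157.  177.] min [ -43. -175.  125.] max [ -12. -141.  181.]
wrist [294. 314.] 27 S med [  42. -167.  134.] min [   3. -168.  133.] max [  45. -163.  196.]
wrist [295. 373.] 827 S med [  85. -167.  134.] min [  75. -175.  133.] max [  95. -160.  135.]
```

Same place as in the first cycle. Back off and check that it is caught.

Emit:
servo_tool(
  deltas=[
    {"delta_pos": [0,-0.5,0.1],"rot": [0,0,0],"grip": 0},
    {"delta_pos": [0,-1.0,0.2],"rot": [0,0,0],"grip": 0},
    {"delta_pos": [0,-1.5,0.4],"rot": [0,0,0],"grip": 0},
    {"delta_pos": [0,-2.0,0.5],"rot": [0,0,0],"grip": 0},
    {"delta_pos": [0,-2.3,0.5],"rot": [0,0,0],"grip": 0},
  ],
)

```text
clock: 35.5
tcp_pos: [0.5286, -0.193, 0.1588]
orientation: [[-0.055, 0.999, 0.004], [0.999, 0.055, -0.001], [-0.001, 0.004, -1.0]]
contact_force: [7.0, 3.3, -4.4]
grip_width: 0.0229
```

The sear holds the arm (+7 N against backing off). Release.

Emit:
servo_tool(
  deltas=[
    {"delta_pos": [0,0.2,0],"rot": [0,0,0],"grip": 0.5},
    {"delta_pos": [0,0.2,0],"rot": [0,0,0],"grip": 0.5},
    {"delta_pos": [0,0.2,0],"rot": [0,0,0],"grip": 0.5},
    {"delta_pos": [0,0.2,-3],"rot": [0,0,0],"grip": 0.5},
    {"delta_pos": [0,0.2,-7],"rot": [0,0,0],"grip": 0.5},
  ],
)

```text
clock: 36.12
tcp_pos: [0.5295, -0.1925, 0.2284]
orientation: [[-0.055, 0.999, 0.001], [0.999, 0.055, 0.001], [0.001, 0.001, -1.0]]
contact_force: [-0.3, -0.7, 0.7]
grip_width: 0.0437
```

```bash
python3 st.py q5
python3 - <<'E'
from h import *
R=Rdown(93.1); go(S(85,-170,145),R)
E
```

```text
36.125 [ 0.52946446 -0.19247001  0.22839823] [-0.25318353 -0.66510719  0.71163361] 0.04372882020294715
side [362. 161.] 54 S med [ -42. -140.  171.] min [ -50. -156.  159.] max [ -33. -135.  178.]
side [335. 165.] 114 S med [  46. -168.  135.] min [ -16. -177.  131.] max [  91. -159.  139.]
scene [315. 141.] 40 S med [ -38. -146.  174.] min [ -48. -158.  161.] max [ -31. -139.  178.]
scene [293. 155.] 84 S med [  60. -171.  135.] min [ -27. -180.  132.] max [  94. -163.  138.]
wrist [297. 250.] 1865 S med [  14. -171.  134.] min [ -44. -176.  125.] max [  73. -167.  135.]
wrist [323. 191.] 1241 S med [ -45. -151.  173.] min [ -53. -161.  166.] max [ -33. -141.  175.]
d [-1.82, 10.86, 8.68] r [0.4, 0.2, 0.0]
```

Emit:
servo_tool(
  deltas=[
    {"delta_pos": [-0.6,4,0],"rot": [0,0,0],"grip": 0},
    {"delta_pos": [-1.3,8,1],"rot": [0,0,0],"grip": 0},
    {"delta_pos": [-1.8,10.9,3],"rot": [0,0,0],"grip": 0},
    {"delta_pos": [-1.8,10.9,6],"rot": [0,0,0],"grip": 0},
    {"delta_pos": [-1.8,10.9,8.3],"rot": [0,0,0],"grip": 0},
    {"delta_pos": [-1.8,10.9,9.3],"rot": [0,0,0],"grip": 0},
    {"delta_pos": [-1.8,10.9,9.8],"rot": [0,0,0],"grip": 0},
    {"delta_pos": [-1.8,10.9,10.2],"rot": [0,0,0],"grip": 0},
    {"delta_pos": [-1.8,10.9,10.4],"rot": [0,0,0],"grip": 0},
    {"delta_pos": [-1.8,10.9,10.4],"rot": [0,0,0],"grip": 0},
  ],
)

```text
clock: 37.52
tcp_pos: [0.6441, -0.2057, 0.129]
orientation: [[-0.054, 0.998, 0.011], [0.999, 0.054, -0.003], [-0.004, 0.011, -1.0]]
contact_force: [3.3, 3.7, 5.0]
grip_width: 0.0004
```

Emit:
servo_tool(
  deltas=[
    {"delta_pos": [0,0,-4],"rot": [0,0,0],"grip": 0},
    {"delta_pos": [0,0,-10],"rot": [0,0,0],"grip": 0},
    {"delta_pos": [0,0,-16],"rot": [0,0,0],"grip": 0},
    {"delta_pos": [0,0,-20],"rot": [0,0,0],"grip": 0},
    {"delta_pos": [0,0,-20],"rot": [0,0,0],"grip": 0},
  ],
)

```text
clock: 38.15
tcp_pos: [0.643, -0.2064, 0.3332]
orientation: [[-0.054, 0.998, 0.017], [0.999, 0.054, -0.007], [-0.008, 0.017, -1.0]]
contact_force: [-0.5, 0.4, 0.2]
grip_width: 0.0008
```

```bash
python3 st.py z
python3 - <<'E'
from h import *
e=np.load('zscene.npy',allow_pickle=True).item();d=np.load('zside.npy',allow_pickle=True).item()
q=cloud(e);f=(np.abs(q[...,0]-.55)<.02)&(np.abs(q[...,1]+.03)<.06)&(q[...,2]<.1); print('lid',np.percentile(q[f][:,2],[5,50,95]))
save('z.png',np.hstack([cv2.resize(e['img'][120:300,260:460],(400,360)),cv2.resize(d['img'][140:320,250:450],(400,360))]))
np.save('zz.npy',e,allow_pickle=True)
E
sed -i "s/\['w9'\]/['zscene','zside']/" m.py; python3 m.py | grep -E "yel|green|pink"
```

```text
38.15 [ 0.64304559 -0.20644266  0.33316872] [-0.46221035  0.44833948  0.19228155] 0.0007531820697453727
side [338. 166.] 138 S med [  41. -168.  135.] min [ -33. -176.  124.] max [  90. -160.  139.]
side [383. 190.] 50 S med [-109. -140.   70.] min [-118. -158.   60.] max [-102. -136.   76.]
scene [293. 155.] 100 S med [  52. -171.  135.] min [ -32. -183.  129.] max [  94. -163.  139.]
scene [330. 151.] 25 S med [-107. -146.   73.] min [-115. -159.   65.] max [-100. -138.   76.]
wrist [319. 128.] 1817 S med [  41. -172.  134.] min [ -42. -182.  126.] max [  93. -162.  135.]
lid [0.05670222 0.06085734 0.06517433]
zscene yel [301.5 120. ] 6 [ 0.421 -0.44   0.022] plane36 [ 0.429 -0.429] rng [ 0.42  -0.445  0.016] [ 0.425 -0.439  0.031]
zscene yel [344.5 183.6] 11 [ 0.496 -0.041  0.067] plane36 [ 0.48 -0.06] rng [ 0.489 -0.047  0.063] [ 0.5   -0.038  0.074]
zscene yel [323.7 307.9] 839 [0.804 0.269 0.001] plane36 [0.811 0.28 ] rng [ 0.75   0.212 -0.006] [1.032 0.612 1.188]
zscene green [331.  236.1] 14 [0.65  0.091 0.036] plane36 [0.649 0.091] rng [0.642 0.081 0.032] [0.654 0.101 0.04 ]
[... 246 characters left out ...]
.6 163.2] 38 [ 0.416 -0.44   0.025] plane36 [ 0.415 -0.42 ] rng [ 0.404 -0.45   0.009] [ 0.425 -0.429  0.038]
zside yel [362.1 218.9] 22 [ 0.494 -0.039  0.065] plane36 [ 0.498 -0.078] rng [ 0.375 -0.052  0.06 ] [0.5   1.111 0.924]
zside yel [225.6 299.9] 900 [0.802 0.27  0.001] plane36 [0.787 0.302] rng [ 0.375  0.209 -0.005] [0.861 1.111 0.924]
zside green [303.8 256.6] 179 [0.635 0.11  0.032] plane36 [0.632 0.115] rng [0.62  0.049 0.003] [0.653 0.118 0.041]
zside green [297.7 275.6] 198 [0.634 0.184 0.033] plane36 [0.632 0.19 ] rng [ 0.62   0.13  -0.002] [0.651 0.194 0.042]
zside pink [383.2 318.9] 263 [0.403 0.296 0.034] plane36 [0.403 0.3  ] rng [ 0.375  0.236 -0.001] [0.42  1.111 0.924]
```

View pics/z.png

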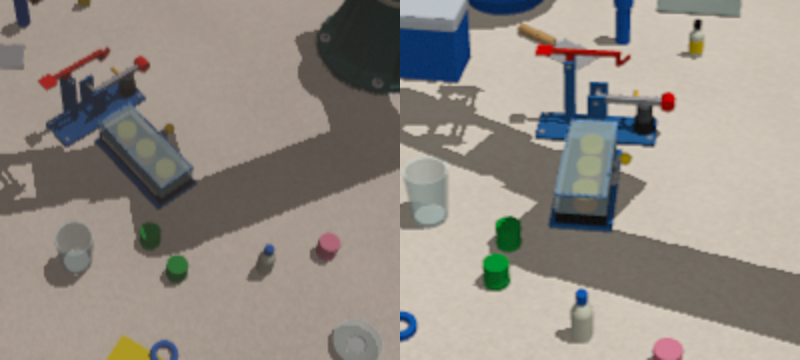

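```bash
python3 -c "
from rig import *
print(finish_job())"
```

```text
the job is handed in; nothing more can be done
None
```

I stood the three amber pots with yellow caps upright in the case, shut the lid and swung the hasp up to its stop. I then gave two taps, each held by the sear on its own before I pressed the trigger. The job was handed in at about 38 s of the 210 s limit.

What the last checks showed:
- **Pots:** three caps are visible under the lid and none is left on the bench. No fourth pot was seen in any view.
- **Lid:** its top measures 61 mm above the bench, which is shut.
- **Hasp:** the knob is at its upright position, within 2 to 3 mm of where it should be.
- **Striker:** the arm is down on the anvil and the trigger is at rest.
- **Robot:** the gripper is clear of everything.
- **Other things:** the green and pink pots did not move, and the rest look untouched.

No check failed. While cocking, the roller crept about 10 mm in the grip, so I led further to reach the sear; wrist force peaked at roughly 27 N in the readings I took.

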